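# Dial open the long-shackle combination lock and hold it up over the sign-out tray

### The arm

A 6-joint arm with a two-finger parallel gripper is mounted at the origin on the work surface. World frame = base frame: x ahead of the robot, y to its left, z up, the work surface at z = 0. Lengths are in m, angles in rad, forces in N, time in s.
With the tool pointing down it reaches from about 0.4 to 0.825 m from the base axis. Payload 7 kg.
Tool frame: the origin (TCP) lies between the finger pads; the fingertips stand 25 mm ahead of it and the grasp point (between the pads) lies 6 mm ahead of it (arm.tip_extent is the z of the fingertips in the tool frame, in m); z points along the fingers, x is the direction in which the jaws open and shut, and the axes are right-handed (so a half turn about z gives the same grasp; the last joint's range is limited). The gripper opens to 88 mm and grips with 3 to 60 N. Pads are 19 mm wide; open, the fingers measure 130 mm over their backs; the gripper's body (78 mm by 193 mm) begins 47 mm behind the grasp point.
Start: joints at [1.575, 0.359, 0.012, 0, -1.224, -0.288], TCP at [0.189, 0.648, 0.214] pointing down, gripper open.
Joint ranges: [-3.07, 3.07], [-1.43, 2.12], [-1.02, 1.25], [-3.03, 1.67], [-3.05, -0], [-3.03, 3.03]. Speed limits (rad/s): [2.39, 2.39, 3.01, 3.14, 3.14, 3.14].

### API

Orientations are given as [roll, pitch, yaw] about the fixed x, y, z axes, in that order (R = Rz(yaw) Ry(pitch) Rx(roll)).
In Python, from station import monitor, grab_frame, job_done, arm gives the robot as it stands.
- The arm moves only by the shell command python3 -m jog 'ROWS' [FORCE]. ROWS is JSON, a list that holds one entry, the list of rows, each a list of 7 numbers: the shift along the world's x, y, z in m, then the turn, a rotation vector about the world's x, y, z in rad, then the opening, from 0 (shut) to 1 (fully open). In form: [[[dx, dy, dz, ax, ay, az, claw], ...]]. A call has 1 to 20 rows; each row shifts and turns the commanded pose from where the row before left it; what a row does not reach is not made up. A row lasts 1/8 s, in which the tool goes at most 62.5 mm and 10.7 degrees, less where a joint would pass 70% of its speed; a pose out of reach is approached as far as the arm can. A call is refused whole if a number of a shift passes 0.0625 or a number of a turn 0.188, either way. A call with a gripper value outside its range is refused whole. The fingers move at their own pace and stop on an object; FORCE is the grip in N (left out, the last holds). Time passes only in rows, so rows that do not move let the fingers close. It gives the time, the measured TCP pose, the force and the opening at its end, in the units of the state.
- monitor.get_state(): the state, without advancing time (a new reading comes with each control period).
- grab_frame(name): name is "scene" or "top"; returns a dict with "pixels" (420x560x3 uint8, red, green, blue), "K" (3x3 intrinsics, pixels), "view" (4x4, takes a point from world to camera coordinates). Camera axes: x right, y down, z forward; pixel columns grow to the right and rows downward; lengths in m; the calibration is good to about 2 mm. A picture is of the moment at which its call begins. There is no depth.
- job_done(): hands the job in, once; it reports no verdict.
The state is a dict: "t": time; "q": joint angles; "qd": joint speeds; "joint_efforts": joint torques, N m; "eef_pos": TCP position; "ee_rot": TCP orientation; "force": force on the tool from outside, world axes, zero at the start; "moment": the same for the moment, N m; "width": finger opening in m.
Only numpy, scipy, OpenCV 4.12 (cv2) and the standard library are available. Lean on these libraries where they do the work, as an engineer would, in place of code of your own. Each camera call takes 0.05 s, during which the arm holds its last target.

### The job

Turn the dial of the silver combination lock, click by click, until its white pointer rests in the notch at the green mark, then, with the lock still lying in its red holder, pull the shackle fully open by its blue grip. Lift the open lock out by that blue grip and hold the lock's body over the middle of the yellow tray, at least 15 cm above the table and touching nothing but the gripper; finish still holding it there, open and still. Do not knock the other things about.

Things in the scene. Friction and masses are not known exactly. Their poses are not given: they have to be found in the camera images.
- lock_center (a point): Centre of the silver lock's body, a loose block 60 mm (x) by 84 mm (y) by 26 mm thick, lying in the holder, dial up; 0.3 kg in all. z points up out of the dial face, -x the way the shackle comes out. The shackle is a flat U of 10 mm round steel bar in the body's mid-plane, legs at y = +-31 mm; shut, the middle of its cross bar lies 92 mm from here along -x.
- dial (a joint): Dial angle, rad: 0 with its white pointer at the green mark (pointing to the shackle, the lock's -x), growing anticlockwise from above; stops at -0.75 and 1.8. Notches every 0.524 (30 degrees), green at 0, black ticks at the others; let go, it snaps into the nearest. A click takes 0.05 N m. Starts at 0.52, 1.05 or 1.57: turn clockwise. Only at 0 can the shackle be drawn; drawn, it locks the dial.
- dial_grip (a point): Middle of the dial's black grip bar, on the dial's axis, 30 mm above the lock's centre and 2 mm towards its +x. The bar is 40 mm long (its x), 14 mm wide (its y: grip across it) and 24 mm tall (+-12 mm). Under it lies a disc 44 mm across, so fingertips stay less than 12 mm below this point. White pointer on its -x end; the frame turns with the dial, z up.
- shackle_bar: Blue grip sleeve in the middle of the shackle's cross bar: 14 mm (its x) by 32 mm (its y) by 14 mm tall; origin at its centre, axes as the lock's. Grip it from above across its x. Its centre is about 53 mm above the table at first; there is free space under it and 47 mm between it and the edge of the red holder.
- shackle (a joint): How far the shackle is drawn out, m: 0 shut, 0.024 fully open against its stop. It slides along the lock's -x with 2 N of friction and stays where it is left; unless the dial is in the notch at 0 it is blocked after about 1 mm.
- holder: Red plastic lock holder, fixed to the table: a block 75 mm (its x) by 99 mm by 40 mm high with a rim 6 mm wide and 6 mm high round its top; the lock's body lies inside the rim with 1.5 mm of play, axes parallel. Origin under its centre at table height.
- tray: Yellow plastic sign-out tray, fixed, open on top: 200 mm (its x) by 160 mm (its y) by 35 mm high. Origin under its centre at table height. A green key tag lies in it.
- screwdriver: Screwdriver lying on the table: leave it alone.
- jar: Small amber jar, 60 mm across, 75 mm high, origin under its centre: leave it alone.
- paint_can: Small metal paint can, 72 mm across, 90 mm high, origin under its centre: leave it alone.
- key_padlock: Small brass padlock without a dial, lying flat, 22 mm thick: leave it alone.
- tape_roll: Orange tape roll, 84 mm across, 40 mm high, origin under its centre: leave it alone.
- wrench: Wrench lying on the table: leave it alone.
- key_tag: Green key tag with a brass key, 65 mm long, 8 mm thick, lying in the tray: leave it alone.
- lock: The same combination lock, origin at the middle of its underside (13 mm below the body's centre); it carries the dial and the shackle.
There are look-alikes about, which are no part of the job. Leave any purple look-alike of the lock alone.

How it is judged:
On the way, in this order (a step that is already met when the one before it is completed fails the run):
1. the dial rests in the notch at the green mark, lock in its holder, shackle still shut (value of joint dial between -0.12 and 0.12 rad and value of joint shackle below 0.004 m and z of lock_center in the frame of holder below 0.065 m), for 0.2 s.
2. the shackle is pulled fully open with the lock still in its holder (value of joint shackle above 0.02 m and z of lock_center in the frame of holder below 0.065 m and horizontal distance between lock_center and holder below 0.012 m), for 0.1 s.
At the end, for the whole second after the job is handed in: Shackle drawn at least 18 of 24 mm, dial within 0.2 rad of the mark, blue grip held (over 2 N), lock centre within 60 mm of the tray centre along each tray axis, lock centre and blue grip over 140 mm above the table, under 40 mm/s, touching neither tray, key tag nor holder (value of joint dial between -0.2 and 0.2 rad and value of joint shackle above 0.018 m and x of lock_center in the frame of tray between -0.06 and 0.06 m and y of lock_center in the frame of tray between -0.06 and 0.06 m and height (world z) of each of lock_center, shackle_bar above 0.14 m and contact force between the fingers and shackle_bar above 2 N and linear speed of lock below 0.04 m/s and contact force between lock and tray below 0.05 N and contact force between lock and holder below 0.05 N and contact force between lock and key_tag below 0.05 N); the arm keeps its last pose, push and grip.
It fails at once if another thing on the table is pushed more than 30 mm from its place (distance of any of screwdriver, jar, paint_can, key_padlock, tape_roll, wrench, key_tag from where it was at the start of the episode above 0.03 m).
It also fails if it takes over 67 s, if anything falls off the work surface, if the arm or the gripper's body presses on something with over 40 N, if the wrist force passes 120 N, or if a joint passes its speed limit or range.

## Working session

There is one attempt and no reset: what is moved stays moved. The work goes in short steps, Python scripts to look and compute and a shell command to move; the robot and the scene stay as the last step left them, time stands still between calls to the robot, and variables do not carry over. Pictures are saved under pics/ and viewed, and the job is handed in when it is done.

```bash
mkdir -p pics; ls
python3 - <<'E'
from station import monitor, grab_frame, arm
import cv2,numpy as np
s=monitor.get_state();print(s['t'],s['eef_pos'],s['ee_rot'],s['width'],arm.tip_extent)
for n in("scene","top"):
    f=grab_frame(n);cv2.imwrite(f'pics/{n}0.png',f['pixels'][:,:,::-1]);print(n,np.round(f['K'],1).tolist(),np.round(f['view'],4).tolist())
E
```

```text
pics
0.0 [0.18889288 0.64748963 0.21351747] [-3.14140892e+00 -1.68502264e-03 -1.85470685e+00] 0.08771801595329627 0.025
scene [[544.7, 0.0, 278.6], [0.0, 544.7, 216.0], [0.0, 0.0, 1.0]] [[0.6973, 0.7164, 0.0239, -0.4046], [0.4278, -0.3892, -0.8158, -0.1799], [-0.5751, 0.5791, -0.5779, 1.7107], [0.0, 0.0, 0.0, 1.0]]
top [[517.0, 0.0, 275.0], [0.0, 517.0, 205.2], [0.0, 0.0, 1.0]] [[0.0719, -0.9974, -0.0027, -0.0254], [-0.9768, -0.0699, -0.2026, 0.5707], [0.2019, 0.0172, -0.9793, 1.2635], [0.0, 0.0, 0.0, 1.0]]
```

View pics/scene0.png

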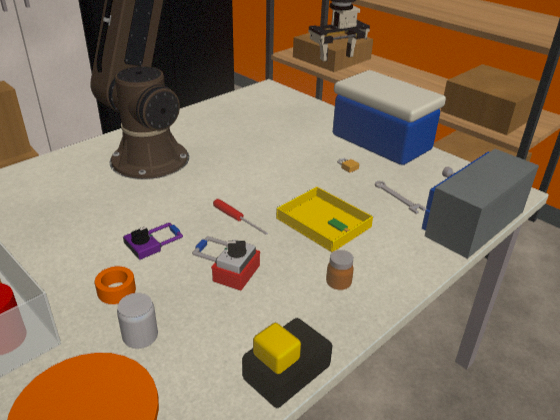

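View pics/top0.png

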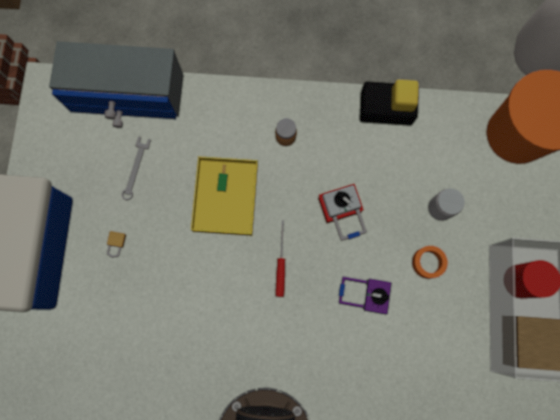

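Candidates are the silver lock in the red holder at top (342,201) / scene (237,257), the purple look-alike at top (378,296) / scene (143,241), and the brass padlock at top (116,240) / scene (348,164). By the description it is the silver one in red. Next, a close crop to check.

Run:
```python
import cv2
a=cv2.imread('pics/scene0.png');b=cv2.imread('pics/top0.png')
cv2.imwrite('pics/cs.png',cv2.resize(a[225:295,185:275],None,fx=8,fy=8,interpolation=cv2.INTER_CUBIC))
cv2.imwrite('pics/ct.png',cv2.resize(b[175:250,305:385],None,fx=8,fy=8,interpolation=cv2.INTER_CUBIC))
```

```text
(no output)
```

View pics/cs.png

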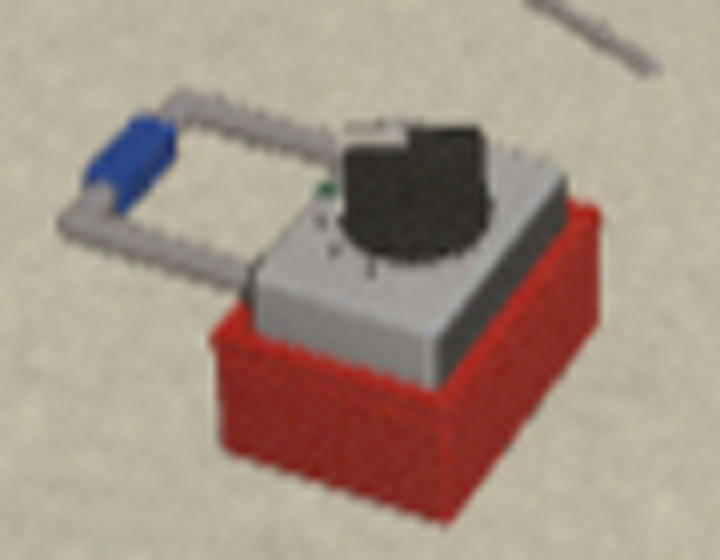

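View pics/ct.png

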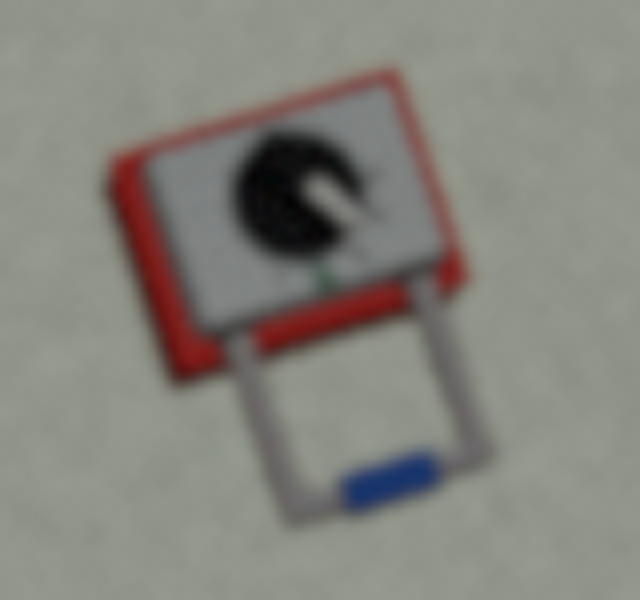

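The crop confirms the silver body in the red holder with the blue grip (top crop (390,482), scene crop (132,165)). The green mark is at top crop (325,280), and the pointer is anticlockwise of it. Now the triangulation.

```bash
cat > h.py <<'E'
import numpy as np, json
from scipy.optimize import least_squares
C={'scene':(np.array([[544.7,0,278.6],[0,544.7,216.0],[0,0,1]]),None),'top':None}
def cams():
    from station import grab_frame
    d={}
    for n in('scene','top'):
        f=grab_frame(n);d[n]=(np.array(f['K']),np.array(f['view']),f['pixels'])
    return d
def proj(c,p):
    q=c[1][:3,:3]@np.asarray(p)+c[1][:3,3];q=c[0]@q;return q[:2]/q[2]
def tri(cs,uvs):
    r=least_squares(lambda p:np.concatenate([proj(c,p)-u for c,u in zip(cs,uvs)]),[.5,0,.05])
    return r.x,np.abs(r.fun).max()
def atz(c,uv,z):
    d=c[1][:3,:3].T@np.linalg.inv(c[0])@np.array([uv[0],uv[1],1]);o=-c[1][:3,:3].T@c[1][:3,3]
    return o+d*(z-o[2])/d[2]
E
python3 - <<'E'
from h import *
c=cams();S,T=c['scene'],c['top']
s=lambda u,v:np.array([185+(u+.5)/8-.5,225+(v+.5)/8-.5])
t=lambda u,v:np.array([305+(u+.5)/8-.5,175+(v+.5)/8-.5])
P=lambda n,x:print(n,np.round(x,4))
P('blue',tri([S,T],[s(132,165),t(390,482)])[0]); 
P('green',tri([S,T],[s(328,188),t(326,280)])[0])
for n,a in dict(c1=(148,155),c2=(390,85),c3=(448,250),c4=(205,332)).items(): P(n,atz(T,t(*a),.066))
for n,a in dict(n=(437,345),l=(255,285),r=(567,178)).items(): P('S'+n,atz(S,s(*a),.066))
for a in [(310,185),(370,230)]:P('ptr',atz(T,t(*a),.095))
P('blueT',atz(T,t(390,482),.056));P('green',atz(T,t(326,280),.066))
P('ptr scene',atz(S,s(405,130),.095)); P('ptr scene',atz(S,s(343,130),.095))
# tray corners top rim image
for a in [(200,158),(258,160),(252,235),(193,232)]:P('tray',atz(T,a,.035))
for a in [(318,190),(372,216),(332,246),(277,217)]:P('trayS',atz(S,a,.035))
for n,a in dict(jar=(286,127)).items():P(n,atz(T,a,.075))
P('can',atz(T,(450,203),.09))
E
```

```text
blue [ 0.5101 -0.1878  0.0527]
green [ 0.571  -0.1632  0.0667]
c1 [ 0.6076 -0.1049  0.066 ]
c2 [ 0.6361 -0.181   0.066 ]
c3 [ 0.5835 -0.2016  0.066 ]
c4 [ 0.5515 -0.126   0.066 ]
Sn [ 0.6436 -0.1845  0.066 ]
Sl [ 0.59   -0.2051  0.066 ]
Sr [ 0.6133 -0.1089  0.066 ]
ptr [ 0.5948 -0.1536  0.095 ]
ptr [ 0.5818 -0.1728  0.095 ]
blueT [ 0.5094 -0.1877  0.056 ]
green [ 0.571  -0.1634  0.066 ]
ptr scene [ 0.5935 -0.1524  0.095 ]
ptr scene [ 0.5817 -0.1652  0.095 ]
tray [0.6893 0.2236 0.035 ]
tray [0.6948 0.0696 0.035 ]
tray [0.4936 0.0693 0.035 ]
tray [0.4905 0.2215 0.035 ]
trayS [0.5144 0.2165 0.035 ]
trayS [0.6947 0.2282 0.035 ]
trayS [0.7071 0.0556 0.035 ]
trayS [0.5307 0.0413 0.035 ]
jar [0.7773 0.0015 0.075 ]
can [ 0.6013 -0.4201  0.09  ]
```

Run:
```python
from h import *
c=cams();S,T=c['scene'],c['top']
s=lambda u,v:np.array([185+(u+.5)/8-.5,225+(v+.5)/8-.5])
t=lambda u,v:np.array([305+(u+.5)/8-.5,175+(v+.5)/8-.5])
P=lambda n,x:print(n,np.round(x[0],4),round(x[1],2))
P('blue',tri([S,T],[s(132,165),t(390,482)]))
P('n',tri([S,T],[s(437,345),t(390,85)]));P('l',tri([S,T],[s(255,285),t(448,250)]));P('r',tri([S,T],[s(567,178),t(148,155)]))
P('ptr inner',tri([S,T],[s(405,130),t(310,182)]));P('ptr end',tri([S,T],[s(345,133),t(365,228)]))
import cv2
cv2.imwrite('pics/trs.png',cv2.resize(S[2][180:255,265:385,::-1],None,fx=6,fy=6,interpolation=cv2.INTER_CUBIC))
cv2.imwrite('pics/trt.png',cv2.resize(T[2][145:245,180:270,::-1],None,fx=6,fy=6,interpolation=cv2.INTER_CUBIC))
```

```text
blue [ 0.5101 -0.1878  0.0527] 0.13
n [ 0.6381 -0.181   0.0604] 0.34
l [ 0.5849 -0.2019  0.061 ] 0.21
r [ 0.6088 -0.1051  0.0613] 0.08
ptr inner [ 0.5952 -0.1535  0.0966] 0.1
ptr end [ 0.5836 -0.1689  0.0967] 0.98
```

View pics/trs.png

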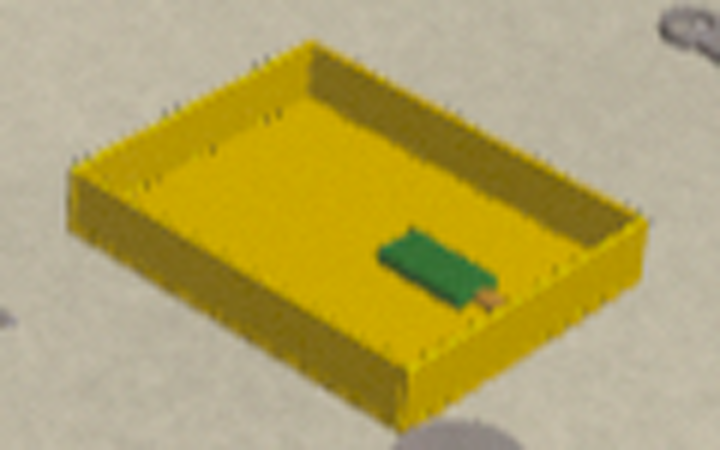

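View pics/trt.png

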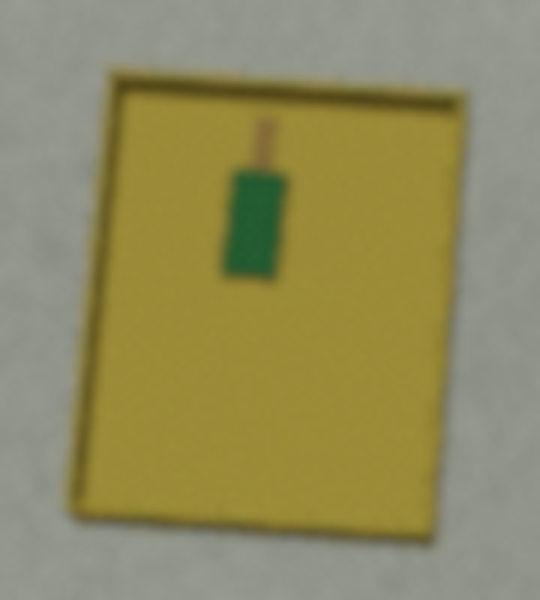

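```bash
python3 - <<'E'
from h import *
c=cams();S,T=c['scene'],c['top']
s=lambda u,v:np.array([265+(u+.5)/6-.5,180+(v+.5)/6-.5])
t=lambda u,v:np.array([180+(u+.5)/6-.5,145+(v+.5)/6-.5])
A=[tri([S,T],[s(*a),t(*b)]) for a,b in [((405,370),(465,93)),((645,220),(112,72)),((312,42),(72,517)),((72,170),(435,540))]]
for a in A:print(np.round(a[0],4),round(a[1],2))
m=np.mean([a[0] for a in A],0);print('centre',m)
E
python3 -m jog '[[[0.0255,-0.05,0,0,0,-0.1225,0.7],[0.0255,-0.05,0,0,0,-0.1225,0.7],[0.0255,-0.05,0,0,0,-0.1225,0.7],[0.0255,-0.05,0,0,0,-0.1225,0.7],[0.0255,-0.05,0,0,0,-0.1225,0.7],[0.0255,-0.05,0,0,0,-0.1225,0.7],[0.0255,-0.05,0,0,0,-0.1225,0.7],[0.0255,-0.05,0,0,0,-0.1225,0.7],[0.0255,-0.05,0,0,0,-0.1225,0.7],[0.0255,-0.05,0,0,0,-0.1225,0.7],[0.0255,-0.05,0,0,0,-0.1225,0.7],[0.0255,-0.05,0,0,0,-0.1225,0.7],[0.0255,-0.05,0,0,0,-0.1225,0.7],[0.0255,-0.05,0,0,0,-0.1225,0.7],[0.0255,-0.05,0,0,0,-0.1225,0.7],[0.0255,-0.05,0,0,0,-0.1225,0.7],[0,0,0,0,0,0,0.7],[0,0,0,0,0,0,0.7]]]' 15
```

```text
[0.6942 0.0716 0.0338] 0.24
[0.6938 0.2294 0.033 ] 0.17
[0.4955 0.2278 0.032 ] 0.93
[0.4963 0.0707 0.0321] 0.7
centre [0.59494251 0.14984749 0.03275316]
t: 2.65
eef_pos: [0.5967, -0.1522, 0.2141]
ee_rot: [-3.141, -0.001, 2.468]
force: [-0.9, 0.3, 0.1]
width: 0.061
```

Arrived, and the tray centre is (0.595, 0.150) with its rim measuring 33 mm high. I'll descend part way, then check.

```bash
python3 -m jog '[[[0.0007,-0.0011,-0.04,0,0,0,0.5],[0,0,-0.04,0,0,0,0.5],[0,0,0,0,0,0,0.5]]]'
python3 - <<'E'
from h import *
import cv2
c=cams()
cv2.imwrite('pics/d1.png',np.vstack([cv2.resize(c['scene'][2][205:275,180:290,::-1],(660,420)),])) 
cv2.imwrite('pics/d2.png',cv2.resize(c['top'][2][160:250,295:395,::-1],(600,540)))
E
```

```text
t: 3.02
eef_pos: [0.5953, -0.1518, 0.1322]
ee_rot: [-3.138, -0.004, 2.47]
force: [-0.5, 0.9, 0.1]
width: 0.0446
```

View pics/d1.png

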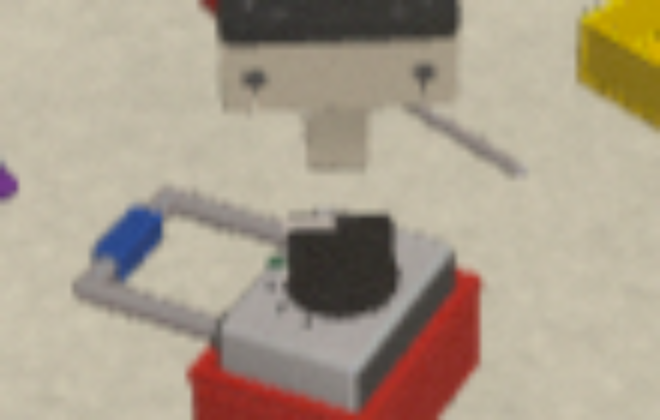

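View pics/d2.png

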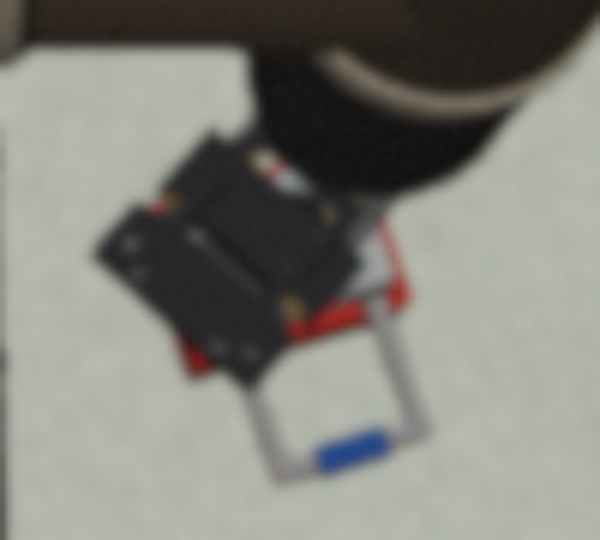

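The scene crop shows the finger at (337,140) directly above the grip bar (340,215), well aligned. The pointer is still about 30° off green. I'll settle and go down.

```bash
python3 -m jog '[[[0,0,0,0,0,0,0.5],[0,0,0,0,0,0,0.5],[0,0,0,0,0,0,0.5]]]'
```

```text
t: 3.5
eef_pos: [0.598, -0.1531, 0.1353]
ee_rot: [3.141, 0.001, 2.469]
force: [-1.0, 0.8, 0.2]
width: 0.0437
```

```bash
python3 -m jog '[[[-0.0005,0,-0.02,0,0,0,0.5],[0,0,-0.0155,0,0,0,0.5],[0,0,0,0,0,0,0.5],[0,0,0,0,0,0,0.3],[0,0,0,0,0,0,0.1],[0,0,0,0,0,0,0],[0,0,0,0,0,0,0],[0,0,0,0,0,0,0]]]' 10
```

```text
t: 4.5
eef_pos: [0.5972, -0.1531, 0.0991]
ee_rot: [3.141, 0.0, 2.469]
force: [-1.1, 0.3, -0.6]
width: 0.0019
```

Run:
```python
from h import *
import cv2
c=cams()
cv2.imwrite('pics/e1.png',np.vstack([cv2.resize(c['scene'][2][205:285,180:290,::-1],(770,560),interpolation=cv2.INTER_CUBIC),])) 
cv2.imwrite('pics/e2.png',cv2.resize(c['top'][2][160:250,295:395,::-1],(600,540)))
```

```text
(no output)
```

View pics/e1.png

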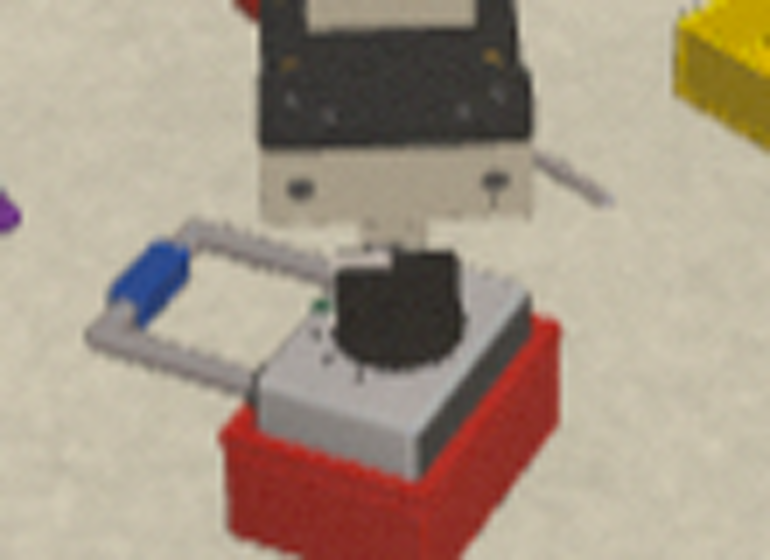

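View pics/e2.png

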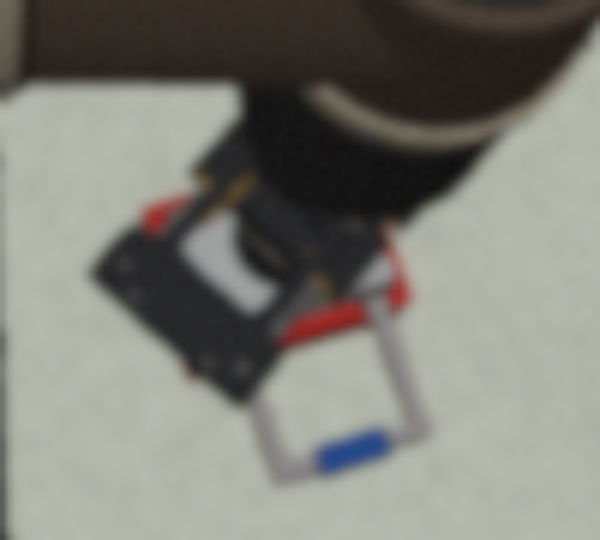

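Run:
```python
from h import *
from station import monitor
c=cams();S,T=c['scene'],c['top'];s=monitor.get_state()
e=s['eef_pos'];print(e,s['width'],s['force'],s['moment'])
for z in(.074,.099,.083,.095):
    p=[e[0],e[1],z];u=proj(S,p);w=proj(T,p);print(z,u,'crop e1',(u-[180,205])*7,'e2',(w-[295,160])*6)
for a in('scene','top'):print(np.round(c[a][1],4).tolist())
```

```text
[ 0.59721565 -0.15312035  0.09894642] 0.0004663851691306566 [-0.45472781  0.8162575   0.28923061] [ 0.12182761 -0.16305114 -0.02176405]
0.074 [236.2229655  249.00663144] crop e1 [393.56075847 308.04642008] e2 [282.80291706 231.20346214]
0.099 [235.98843941 240.30182903] crop e1 [391.91907589 247.11280319] e2 [290.32255393 218.21114779]
0.083 [236.13917047 245.89644794] crop e1 [392.97419328 286.2751356 ] e2 [285.47736322 226.5825947 ]
0.095 [236.02633573 241.70841005] crop e1 [392.1843501  256.95887035] e2 [289.10020831 220.32309799]
[[0.6973, 0.7164, 0.0239, -0.4046], [0.4278, -0.3892, -0.8158, -0.1799], [-0.5751, 0.5791, -0.5779, 1.7107], [0.0, 0.0, 0.0, 1.0]]
[[0.0719, -0.9974, -0.0027, -0.0254], [-0.9768, -0.0699, -0.2026, 0.5707], [0.2019, 0.0172, -0.9793, 1.2635], [0.0, 0.0, 0.0, 1.0]]
```

```bash
python3 -m jog '[[[0,0,0.02,0,0,0,0],[0,0,0.02,0,0,0,0.2],[0,0,0.02,0,0,0,0.5],[0,0,0.02,0,0,0,0.8],[0,0,0.02,0,0,0,1],[0,0,0,0,0,0,1],[0,0,0,0,0,0,1]]]'
python3 - <<'E'
from h import *
import cv2
c=cams()
cv2.imwrite('pics/f1.png',cv2.resize(c['scene'][2][135:285,150:320,::-1],(680,600),interpolation=cv2.INTER_CUBIC))
cv2.imwrite('pics/f2.png',cv2.resize(c['top'][2][130:270,265:415,::-1],(600,560)))
E
```

```text
t: 5.58
eef_pos: [0.5968, -0.153, 0.1983]
ee_rot: [-3.141, -0.001, 2.468]
force: [0.1, 0.9, -0.1]
width: 0.0551
```

View pics/f1.png

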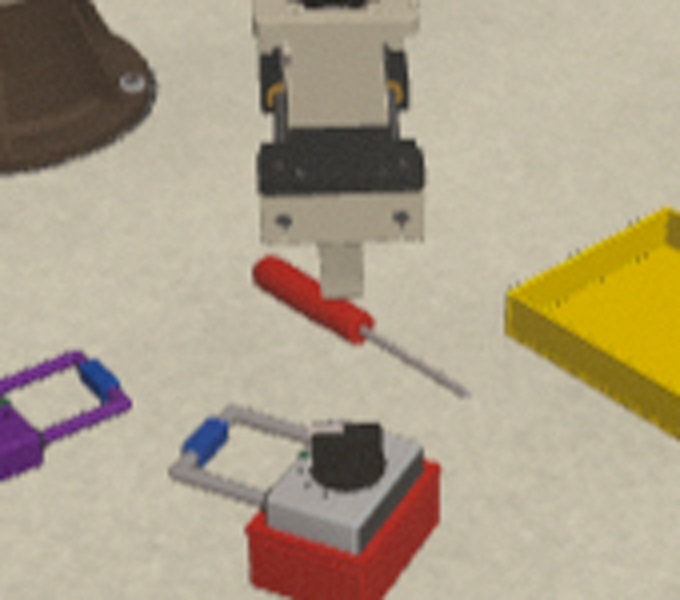

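View pics/f2.png

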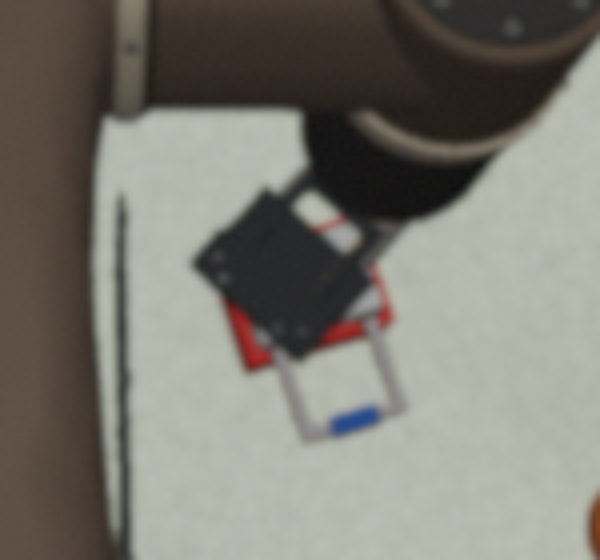

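Run:
```python
from h import *
from station import monitor
c=cams();S,T=c['scene'],c['top'];s=monitor.get_state();e=np.array(s['eef_pos']);print(e,s['width'])
px=[150+341/4-.5,135+297/4-.5]
j=np.array([np.cos(2.468),np.sin(2.468)]);k=np.array([-j[1],j[0]])
for z in(.173,.18,.19,.198):
    p=atz(S,px,z);print(z,p,'along jaw',(p-e)[:2]@j,'perp',(p-e)[:2]@k)
for d in(0,.027,-.027):
    p=e+[*(d*j),-.025];print(d,(proj(S,p)-[150,135])*4,(proj(T,p)-[265,130])*4)
```

```text
[ 0.5968384  -0.15309992  0.19812979] 0.07112799606373078
0.173 [ 0.58331427 -0.14270581  0.173     ] along jaw 0.01705408761778097 perp 0.00031243853381593666
0.18 [ 0.59115133 -0.14918611  0.18      ] along jaw 0.006886360736218385 perp 0.0004886098321705451
0.19 [ 0.60234712 -0.15844369  0.19      ] along jaw -0.007638963380299539 perp 0.0007402831155342986
0.198 [ 0.61130375 -0.16584974  0.198     ] along jaw -0.019259222673513956 perp 0.0009416217422252948
0 [340.61133645 312.63228158] [329.54088981 238.35612686]
0.027 [338.96874653 284.56490273] [299.13364014 271.42493306]
-0.027 [342.31608723 341.76181988] [359.74953333 205.50331086]
```

I can only see one finger from here, because the jaw axis lies along the line of sight. I'll turn the tool so both fingers show, and check the tool geometry.

```bash
python3 -m jog '[[[0,0,0,0,0,-0.18,0.5],[0,0,0,0,0,-0.18,0.5],[0,0,0,0,0,-0.18,0.5],[0,0,0,0,0,-0.18,0.5],[0,0,0,0,0,-0.18,0.5],[0,0,0,0,0,-0.18,0.5],[0,0,0,0,0,-0.18,0.5],[0,0,0,0,0,-0.18,0.5],[0,0,0,0,0,-0.12,0.5],[0,0,0,0,0,0,0.5],[0,0,0,0,0,0,0.5]]]'
python3 - <<'E'
from h import *
import cv2
from station import monitor
c=cams()
cv2.imwrite('pics/g1.png',cv2.resize(c['scene'][2][135:285,150:320,::-1],(680,600),interpolation=cv2.INTER_CUBIC))
cv2.imwrite('pics/g2.png',cv2.resize(c['top'][2][130:270,265:415,::-1],(600,560)))
S=c['scene'];e=np.array(monitor.get_state()['eef_pos']);print(e,monitor.get_state()['width'])
for z in (0,-.025):print((proj(S,e+[0,0,z])-[150,135])*4,(proj(c['top'],e+[0,0,z])-[265,130])*4)
E
```

```text
t: 7.15
eef_pos: [0.5971, -0.1531, 0.1987]
ee_rot: [-3.141, 0.0, 0.911]
force: [-0.4, -0.4, -0.4]
width: 0.0435
[ 0.59715471 -0.15313496  0.19880895] 0.044078266883083334
[339.88120199 273.54361759] [335.6445307  227.43750354]
[340.91515133 311.87740025] [329.78023569 237.56689711]
```

View pics/g1.png

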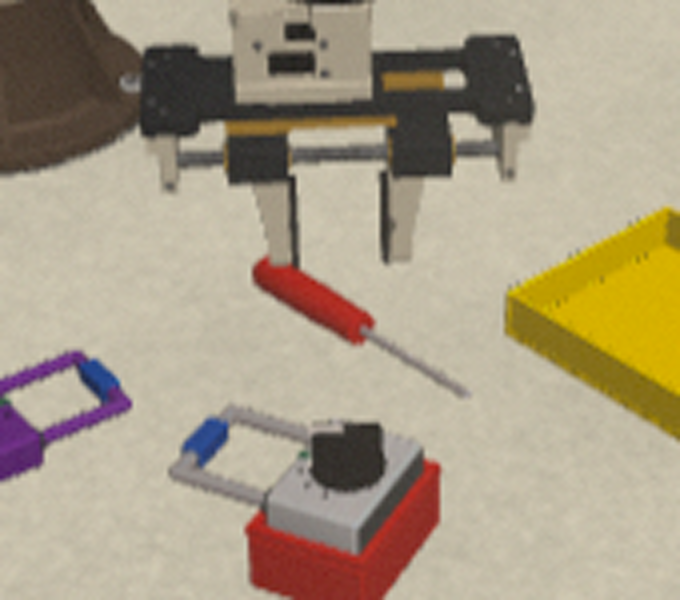

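View pics/g2.png

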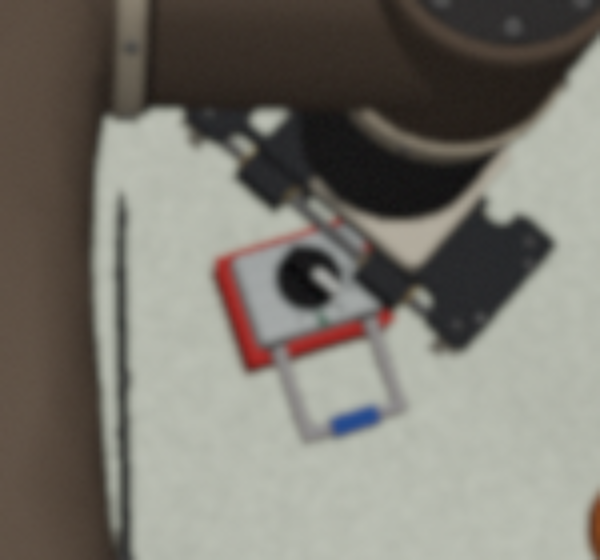

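Run:
```python
from h import *
import cv2
c=cams()
cv2.imwrite('pics/h1.png',cv2.resize(c['scene'][2][140:210,180:290,::-1],(770,490),interpolation=cv2.INTER_CUBIC))
cv2.imwrite('pics/h2.png',cv2.resize(c['top'][2][150:220,305:395,::-1],(720,560),interpolation=cv2.INTER_CUBIC))
```

```text
(no output)
```

View pics/h1.png

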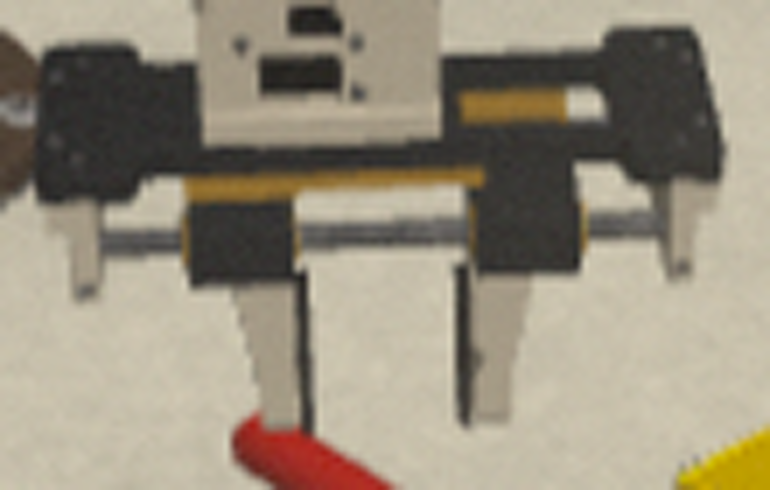

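View pics/h2.png

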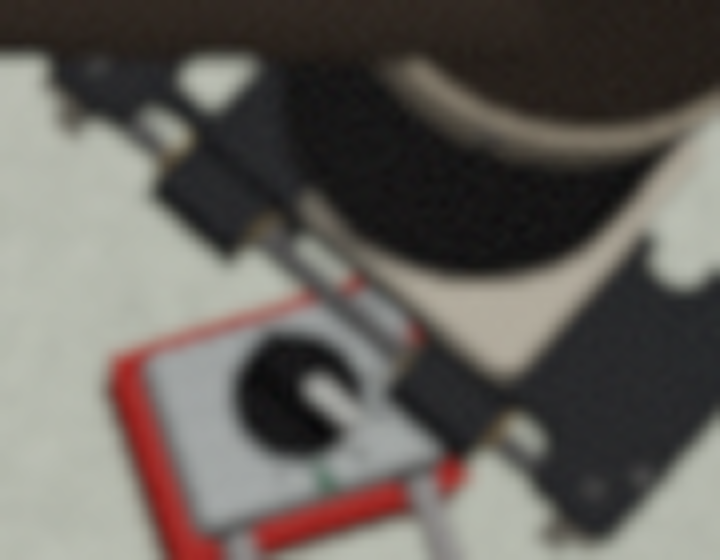

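Run:
```python
from h import *
from station import monitor
c=cams();S,T=c['scene'],c['top'];e=np.array(monitor.get_state()['eef_pos'])
s=lambda u,v:np.array([180+(u+.5)/7-.5,140+(v+.5)/7-.5])
t=lambda u,v:np.array([305+(u+.5)/8-.5,150+(v+.5)/8-.5])
R=tri([S,T],[s(525,215),t(215,205)]);L=tri([S,T],[s(240,235),t(450,390)])
print(e,R,L,(R[0]+L[0])/2-e)
m=(s(300,425)+s(465,422))/2
for z in(.174,.18,.19,.2):print(z,atz(S,m,z)-e)
```

```text
[ 0.59722602 -0.15312385  0.1989705 ] (array([ 0.6046167 , -0.10484649,  0.26472021]), np.float64(0.5422479772444149)) (array([ 0.55635171, -0.172649  ,  0.26359633]), np.float64(0.5850952436323951)) [-0.01674182  0.01437611  0.06518777]
0.174 [-0.0396379   0.03082967 -0.0249705 ]
0.18 [-0.03268266  0.02508614 -0.0189705 ]
0.19 [-0.02109059  0.01551361 -0.0089705 ]
0.2 [-0.00949853  0.00594107  0.0010295 ]
```

Run:
```python
from h import *
import cv2
c=cams();S,T=c['scene'],c['top']
e=np.array([.18889,.64749,.21352])
j=np.array([np.cos(-1.8547),np.sin(-1.8547),0])
a=cv2.imread('pics/scene0.png')
im=cv2.resize(a[0:80,290:390],None,fx=7,fy=7,interpolation=cv2.INTER_CUBIC)
for z in(0,-.025):
  for d in(-.044,0,.044):
    u=proj(S,e+j*d+[0,0,z]);print(z,d,u,proj(T,e+j*d+[0,0,z]));p=((u-[290,0]+.5)*7).astype(int);cv2.circle(im,tuple(int(x) for x in p),4,(0,0,255) if z==0 else (0,255,0),-1)
cv2.imwrite('pics/i1.png',im)
print('base',proj(S,[0,0,0]),proj(T,[0,0,0]))
```

```text
0 -0.044 [346.94903776  59.86399167] [-51.71821586 337.25552594]
0 0 [336.17372582  61.6818593 ] [-33.35070051 344.66197402]
0 0.044 [325.19453352  63.53412292] [-14.87592314 352.11167404]
-0.025 -0.044 [346.25252695  66.95208494] [-44.61850274 336.71217287]
-0.025 0 [335.55407089  68.82180866] [-26.62935482 343.9563479 ]
-0.025 0.044 [324.65476888  70.72663339] [ -8.53744069 351.24190657]
base [149.7470908  158.75403045] [264.56575385 438.72623703]
```

View pics/i1.png

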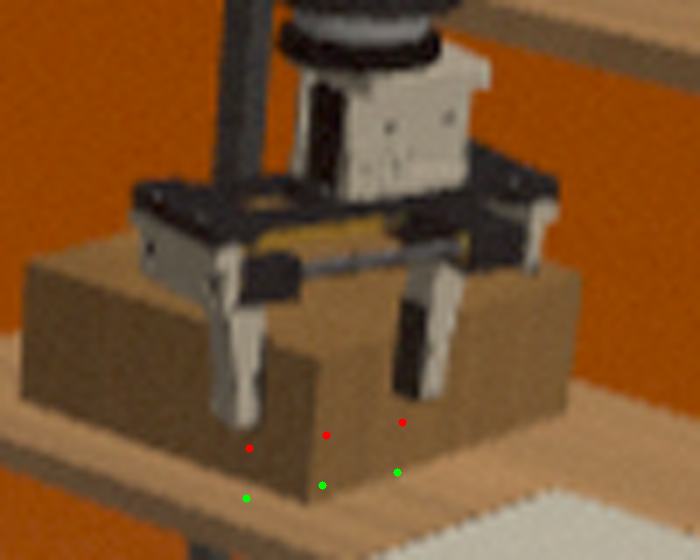

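Run:
```python
from h import *
import cv2
from station import monitor
c=cams();T=c['top'];S=c['scene'];e=np.array(monitor.get_state()['eef_pos'])
im=cv2.resize(T[2][150:220,305:395,::-1],(720,560),interpolation=cv2.INTER_CUBIC)
im=cv2.convertScaleAbs(im,alpha=2.2,beta=-60)
j=np.array([np.cos(.911),np.sin(.911),0])
for dz,col in((-.025,(0,255,0)),(.010,(255,0,255))):
  for d in(-.022,.022):
    u=(proj(T,e+j*d+[0,0,dz])-[305,150]+.5)*8;cv2.circle(im,(int(u[0]),int(u[1])),4,col,-1);print(dz,d,u)
cv2.imwrite('pics/j1.png',im)
```

```text
-0.025 -0.022 [401.09597951 367.82167697]
-0.025 0.022 [286.4134111  270.19124757]
0.01 -0.022 [419.37731589 340.56795732]
0.01 0.022 [301.2695482  240.24085975]
```

View pics/j1.png

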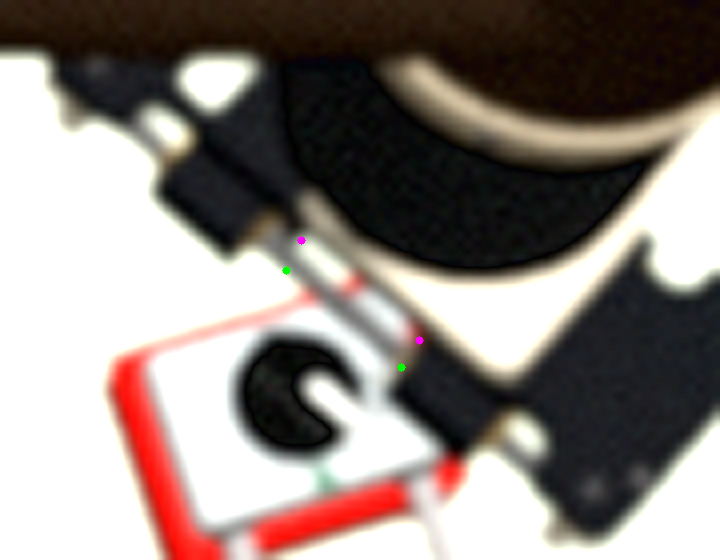

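Scene pictures consistently put the fingertips about 12 px above where the reported TCP projects, so either the height or the lateral position disagrees. I'll tilt the tool at a safe height so both cameras see the tips, then triangulate them.

```bash
python3 -m jog '[[[0,0,0.02,0.092,0.118,0,0.5],[0,0,0.02,0.092,0.118,0,0.5],[0,0,0,0.092,0.118,0,0.5],[0,0,0,0.092,0.118,0,0.5],[0,0,0,0,0,0,0.5],[0,0,0,0,0,0,0.5],[0,0,0,0,0,0,0.5]]]'
python3 - <<'E'
from h import *
import cv2
from station import monitor
from scipy.spatial.transform import Rotation as R
c=cams();s=monitor.get_state();e=np.array(s['eef_pos']);r=R.from_euler('xyz',s['ee_rot']).as_matrix();print(e,s['ee_rot'],s['width'])
for n in('scene','top'):
  p=(proj(c[n],e));q=proj(c[n],e+r@[0,0,.025]);o=np.round(p-[55,45]).astype(int);print(n,o,p,q)
  im=cv2.resize(c[n][2][o[1]:o[1]+80,o[0]:o[0]+110,::-1],(770,560),interpolation=cv2.INTER_CUBIC)
  for d in(-.022,.022):
    for z,col in((0,(0,0,255)),(.025,(0,255,0))):
      u=(proj(c[n],e+r@[d,0,z])-o+.5)*7;cv2.circle(im,(int(u[0]),int(u[1])),3,col,-1)
  cv2.imwrite(f'pics/k_{n}.png',im)
E
```

```text
t: 8.52
eef_pos: [0.5972, -0.1528, 0.2409]
ee_rot: [-2.547, -0.001, 0.909]
force: [-0.2, 0.2, 1.3]
width: 0.0438
[ 0.59712878 -0.15259975  0.24110348] [-2.54667625e+00 -1.57405693e-03  9.09580257e-01] 0.043965585687887936
scene [180 142] [234.70522746 186.52289832] [234.64309813 191.24054571]
top [296 137] [351.29205728 182.32331906] [345.94589021 189.06721528]
```

View pics/k_scene.png

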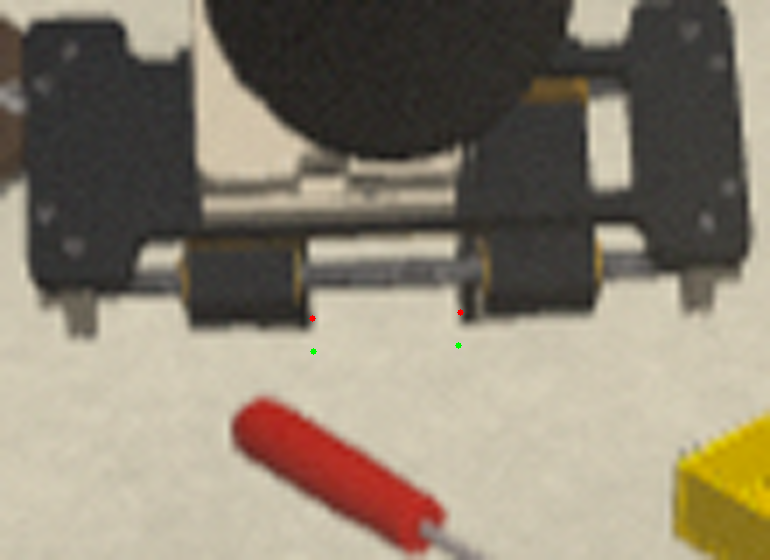

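View pics/k_top.png

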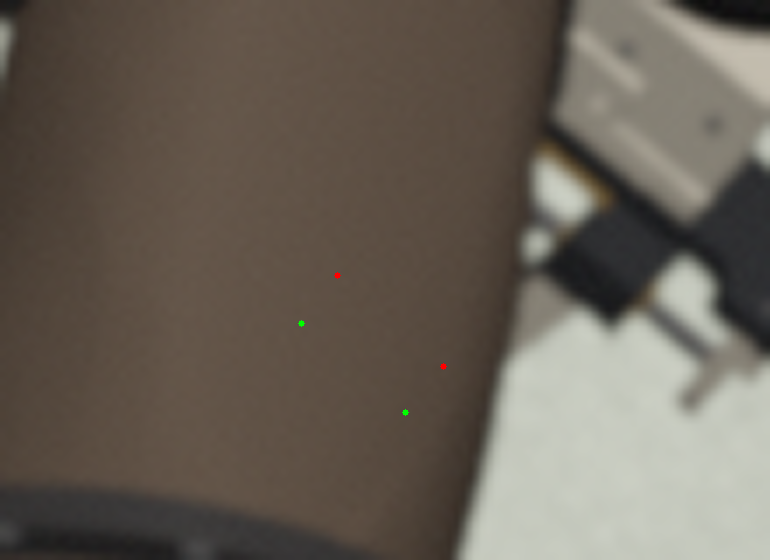

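```bash
python3 - <<'E'
from station import arm,monitor
for k in dir(arm):
    if not k.startswith('_'):print(k,getattr(arm,k) if not callable(getattr(arm,k)) else 'fn')
print(arm)
E
python3 -m jog '[[[0,0,0,-0.092,-0.118,0,0.5],[0,0,0,-0.092,-0.118,0,0.5],[0,-0.04,0,-0.092,-0.118,0,0.5],[0,-0.05,0,-0.092,-0.118,0,0.5],[0,-0.05,0,0,0,0.15,0.5],[0,-0.05,0,0,0,0.15,0.5],[0,-0.05,0,0,0,0.15,0.5],[0,-0.05,0,0,0,0.15,0.5],[0,0,0,0,0,0,0.5],[0,0,0,0,0,0,0.5],[0,0,0,0,0,0,0.5]]]'
python3 - <<'E'
from h import *
import cv2
from station import monitor
from scipy.spatial.transform import Rotation as R
c=cams();s=monitor.get_state();e=np.array(s['eef_pos']);r=R.from_euler('xyz',s['ee_rot']).as_matrix();print(e,s['ee_rot'],s['width'])
for n in('scene','top'):
  p=(proj(c[n],e));q=proj(c[n],e+r@[0,0,.025]);o=np.round(p-[55,45]).astype(int);print(n,o,p,q)
  im=cv2.resize(c[n][2][o[1]:o[1]+80,o[0]:o[0]+110,::-1],(770,560),interpolation=cv2.INTER_CUBIC)
  for d in(-.022,.022):
    for z,col in((0,(0,0,255)),(.025,(0,255,0))):
      u=(proj(c[n],e+r@[d,0,z])-o+.5)*7;cv2.circle(im,(int(u[0]),int(u[1])),3,col,-1)
  cv2.imwrite(f'pics/l_{n}.png',im)
E
```

```text
Unreachable fn
tip_extent 0.025
<Robot object at 0x7ff5da7ffa10>
t: 10.0
eef_pos: [0.5975, -0.4419, 0.2401]
ee_rot: [3.14, 0.0, 1.509]
force: [0.3, 0.6, 0.3]
width: 0.0438
[ 0.59762078 -0.44195634  0.23984487] [3.14055929e+00 3.04113683e-04 1.50973856e+00] 0.04410597585275219
scene [ 56 200] [111.24715804 245.22293542] [113.36966809 256.05967595]
top [427 146] [482.23874639 191.30746444] [477.92104569 193.83362827]
```

View pics/l_scene.png

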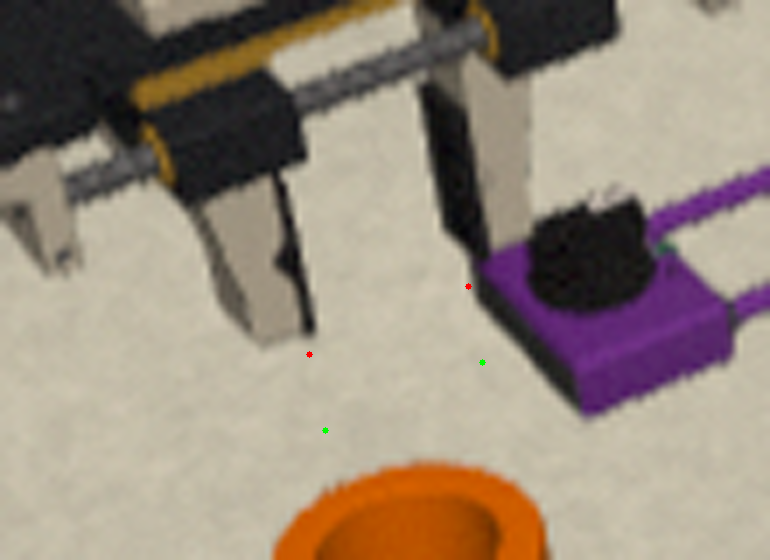

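View pics/l_top.png

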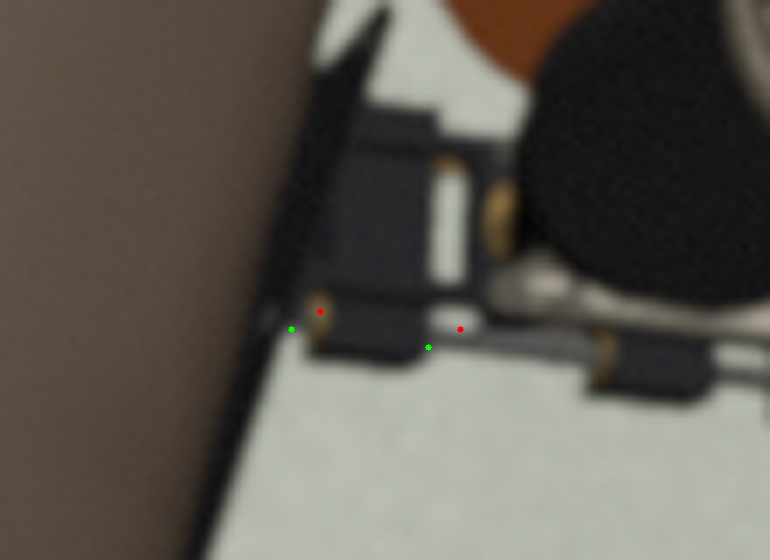

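The two views don't settle it, since the arm hides the tips from the top camera. A gentle touch on bare table at about (0.70, −0.25) will measure the tip height directly.

```bash
python3 -m jog '[[[0.02,0.04,0,0,0,0,0],[0.02,0.04,0,0,0,0,0],[0.02,0.04,0,0,0,0,0],[0.02,0.04,0,0,0,0,0],[0.0225,0.032,0,0,0,0,0],[0,0,-0.04,0,0,0,0],[0,0,-0.04,0,0,0,0],[0,0,-0.04,0,0,0,0],[0,0,0,0,0,0,0],[0,0,0,0,0,0,0]]]'
cat > look.py <<'E'
from h import *
import cv2,sys
from station import monitor
from scipy.spatial.transform import Rotation as R
tag=sys.argv[1]
c=cams();s=monitor.get_state();e=np.array(s['eef_pos']);r=R.from_euler('xyz',s['ee_rot']).as_matrix();print(e,s['ee_rot'],s['width'],s['force'])
for n in('scene','top'):
  p=(proj(c[n],e));o=np.round(p-[55,40]).astype(int)
  im=cv2.resize(c[n][2][o[1]:o[1]+80,o[0]:o[0]+110,::-1],(770,560),interpolation=cv2.INTER_CUBIC)
  for d in(-.5*s['width'],.5*s['width']):
    for z,col in((0,(0,0,255)),(.025,(0,255,0))):
      u=(proj(c[n],e+r@[d,0,z])-o+.5)*7;cv2.circle(im,(int(u[0]),int(u[1])),3,col,-1)
  print(n,o);cv2.imwrite(f'pics/{tag}_{n}.png',im)
E
python3 look.py m
```

```text
t: 11.35
eef_pos: [0.7008, -0.2511, 0.1211]
ee_rot: [3.139, 0.001, 1.51]
force: [0.5, 0.3, 0.9]
width: 0.0004
[ 0.70114589 -0.25127244  0.12176855] [3.13778335e+00 6.49086502e-04 1.50904640e+00] 0.0003018961548432981 [-0.20426354  0.48835288  1.68357605]
scene [177 235]
top [331 116]
```

View pics/m_scene.png

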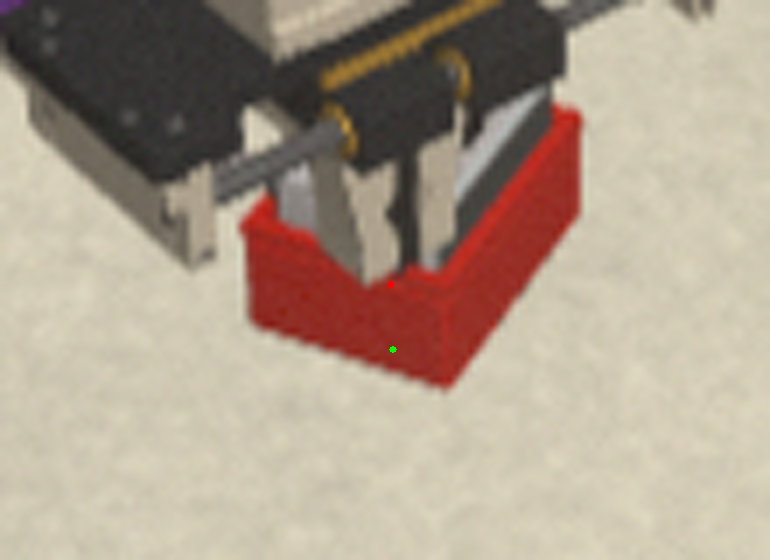

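View pics/m_top.png

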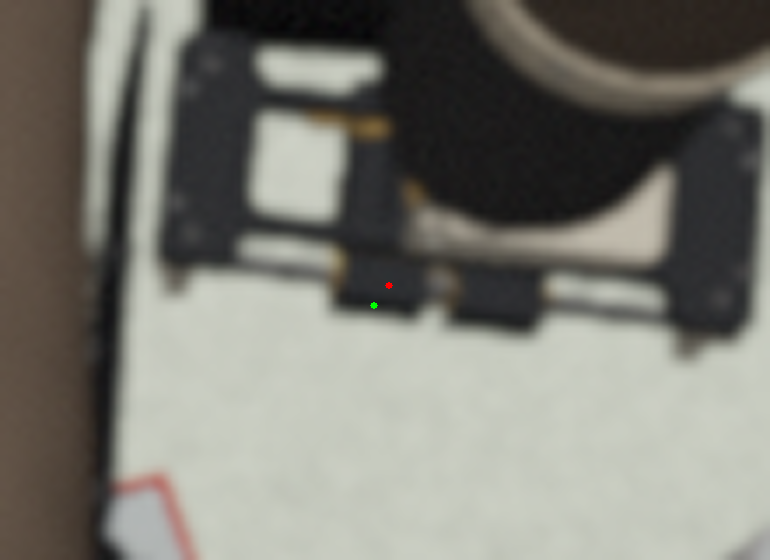

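```bash
python3 -m jog '[[[0,0,-0.04,0,0,0,0],[0,0,-0.04,0,0,0,0],[0,0,-0.005,0,0,0,0],[0,0,0,0,0,0,0],[0,0,0,0,0,0,0]]]'; python3 -m jog '[[[0,0,-0.003,0,0,0,0],[0,0,-0.003,0,0,0,0],[0,0,-0.003,0,0,0,0],[0,0,0,0,0,0,0]]]'; python3 look.py n
```

```text
t: 12.08
eef_pos: [0.7013, -0.2514, 0.0367]
ee_rot: [3.138, 0.001, 1.509]
force: [-1.4, 0.0, 0.2]
width: 0.0002
t: 12.58
eef_pos: [0.6994, -0.2511, 0.0245]
ee_rot: [-3.141, -0.0, 1.509]
force: [0.1, 0.1, 0.1]
width: 0.0003
[ 0.6996578  -0.25116266  0.02479813] [-3.14131070e+00  5.61213933e-05  1.50861547e+00] 0.00039865491533133706 [-0.67430416  0.35825772 -0.13214185]
scene [178 269]
top [323 128]
```

View pics/n_scene.png

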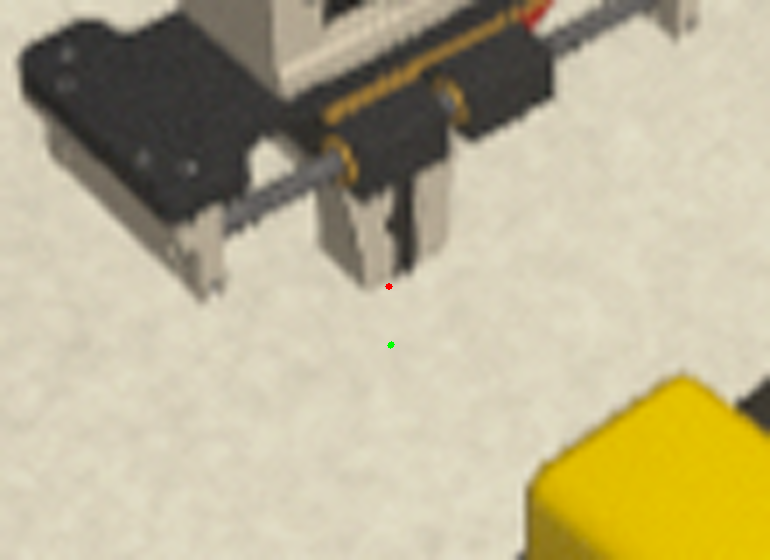

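At TCP 0.0245 the tips should already touch the table, yet there is no force. The tips really stand higher than stated, so I'll keep feeling downward.

```bash
for i in 1 2 ; do :; done; python3 -m jog '[[[0,0,-0.004,0,0,0,0],[0,0,-0.004,0,0,0,0],[0,0,0,0,0,0,0]]]'; python3 -m jog '[[[0,0,-0.004,0,0,0,0],[0,0,-0.004,0,0,0,0],[0,0,0,0,0,0,0]]]'; python3 -m jog '[[[0,0,-0.003,0,0,0,0],[0,0,0,0,0,0,0]]]'
```

```text
t: 13.05
eef_pos: [0.6993, -0.251, 0.0163]
ee_rot: [-3.141, -0.0, 1.508]
force: [0.3, 0.3, 0.7]
width: 0.0004
t: 13.42
eef_pos: [0.6994, -0.2511, 0.0084]
ee_rot: [-3.141, -0.0, 1.509]
force: [0.8, 0.0, -0.0]
width: 0.0005
t: 13.68
eef_pos: [0.6996, -0.2511, 0.0057]
ee_rot: [-3.141, -0.0, 1.509]
force: [-1.3, 0.1, -0.1]
width: 0.0005
```

```bash
python3 -m jog '[[[0,0,-0.003,0,0,0,0],[0,0,0,0,0,0,0]]]'
```

```text
t: 13.92
eef_pos: [0.6995, -0.2511, 0.0027]
ee_rot: [-3.141, -0.0, 1.508]
force: [0.3, 0.4, 1.0]
width: 0.0002
```

```bash
python3 -m jog '[[[0,0,-0.003,0,0,0,0],[0,0,0,0,0,0,0]]]'; python3 look.py o
```

```text
t: 14.18
eef_pos: [0.6995, -0.2511, -0.0004]
ee_rot: [-3.141, -0.0, 1.509]
force: [1.1, -0.2, -0.5]
width: 0.0007
[ 6.99678444e-01 -2.51143894e-01 -9.94989962e-05] [-3.14147415e+00  5.68957067e-06  1.50858393e+00] 0.000278343930627804 [-0.3562641   0.64728157  0.11334618]
scene [178 278]
top [322 130]
```

View pics/o_scene.png

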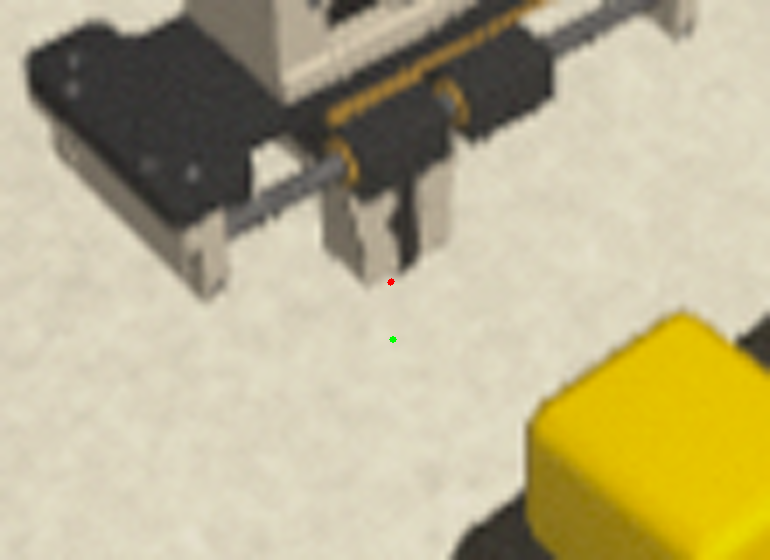

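View pics/o_top.png

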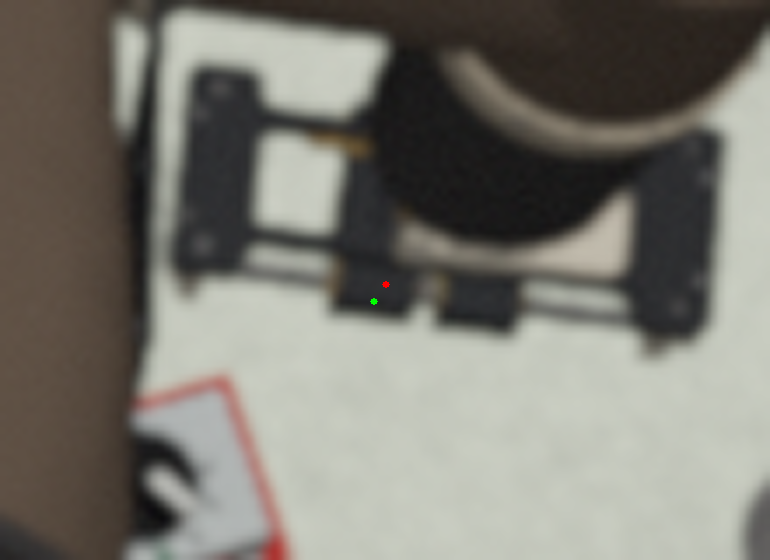

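```bash
python3 -m jog '[[[0,0,-0.004,0,0,0,0],[0,0,0,0,0,0,0]]]';python3 -m jog '[[[0,0,-0.003,0,0,0,0],[0,0,0,0,0,0,0]]]'
```

```text
t: 14.52
eef_pos: [0.6994, -0.2511, -0.0046]
ee_rot: [-3.141, -0.0, 1.508]
force: [0.1, 0.3, -1.1]
width: 0.0007
t: 14.78
eef_pos: [0.6995, -0.2511, -0.0074]
ee_rot: [-3.141, -0.0, 1.509]
force: [-0.3, 0.6, -0.0]
width: 0.0006
```

```bash
python3 -m jog '[[[0,0,-0.003,0,0,0,0],[0,0,0,0,0,0,0]]]'
```

```text
t: 15.02
eef_pos: [0.6995, -0.2511, -0.0104]
ee_rot: [-3.141, -0.0, 1.509]
force: [-0.3, 0.6, -0.1]
width: 0.0004
```

```bash
python3 -m jog '[[[0,0,-0.003,0,0,0,0],[0,0,0,0,0,0,0]]]'
```

```text
t: 15.28
eef_pos: [0.7, -0.2512, -0.0117]
ee_rot: [3.141, 0.0, 1.509]
force: [-2.4, 1.4, 8.3]
width: 0.0005
```

```bash
python3 -m jog '[[[0,0,-0.003,0,0,0,0],[0,0,0,0,0,0,0]]]'; python3 look.py p
```

```text
t: 15.52
eef_pos: [0.7001, -0.2513, -0.0118]
ee_rot: [3.14, 0.001, 1.51]
force: [-9.1, 4.6, 24.1]
width: 0.0007
[ 0.7000707  -0.25125181 -0.01184445] [3.13999909e+00 9.75070296e-04 1.50980801e+00] 0.0006753650377246698 [-8.94152587  4.70494917 25.71931759]
scene [179 282]
top [321 131]
```

View pics/p_scene.png

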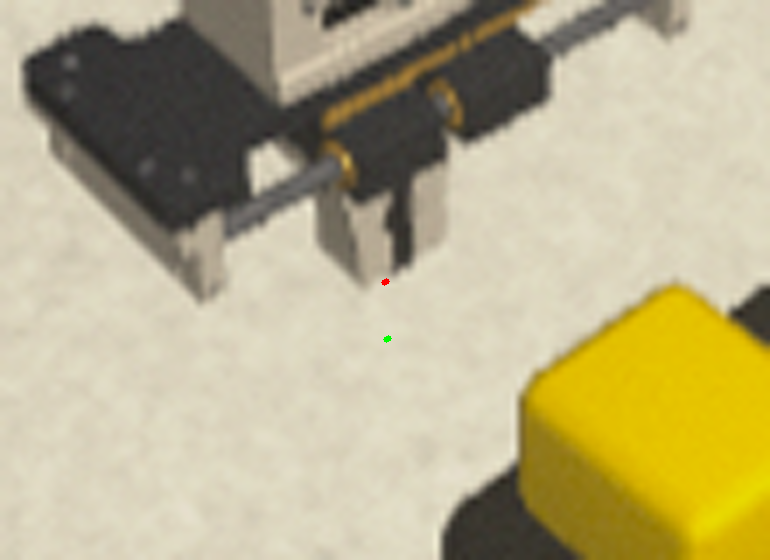

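Contact came at TCP z = −0.0117, with force rising from 8 to 24 N. So the tips stand 12 mm above the reported TCP instead of 25 mm below, a 37 mm vertical offset. I'll back off and use the tip pixel at z=0 to check whether there's a lateral offset too.

```bash
python3 -m jog '[[[0,0,0.01,0,0,0,0],[0,0,0.03,0,0,0,0],[0,0,0,0,0,0,0]]]'
python3 - <<'E'
from h import *
c=cams();S=c['scene']
for uv in[(400,271),(367,287),(318,245),(412,270)]:
    print(uv,atz(S,np.array([179+(uv[0]+.5)/7-.5,282+(uv[1]+.5)/7-.5]),0))
E
```

```text
t: 16.0
eef_pos: [0.7017, -0.2516, 0.0268]
ee_rot: [3.137, 0.001, 1.509]
force: [-0.0, -0.2, 0.3]
width: 0.0005
(400, 271) [ 7.08766049e-01 -2.52197843e-01  1.11022302e-16]
(367, 287) [ 0.70699684 -0.26376316  0.        ]
(318, 245) [ 6.83513370e-01 -2.63472476e-01  1.11022302e-16]
(412, 270) [ 0.71092733 -0.24926601  0.        ]
```

Lateral agrees within a few mm, so only z is off: real tip height = reported TCP z + 0.012. Now back to the dial with a corrected target of TCP z ≈ 0.062.

```bash
python3 -m jog '[[[0,0,0.05,0,0,0,0.2],[0,0,0.04,0,0,0,0.5],[-0.0173,0.0163,0,0,0,0.16,0.5],[-0.0173,0.0163,0,0,0,0.16,0.5],[-0.0173,0.0163,0,0,0,0.16,0.5],[-0.0173,0.0163,0,0,0,0.16,0.5],[-0.0173,0.0163,0,0,0,0.16,0.5],[-0.0173,0.0163,0,0,0,0.16,0.5],[0,0,0,0,0,0,0.5],[0,0,0,0,0,0,0.5],[0,0,0,0,0,0,0.5]]]' 10
```

```text
t: 17.48
eef_pos: [0.5962, -0.1537, 0.1135]
ee_rot: [-3.141, -0.0, 2.467]
force: [0.5, 0.2, -1.1]
width: 0.044
```

```bash
python3 -m jog '[[[0.001,0.0004,-0.02,0,0,0,0.5],[0,0,-0.018,0,0,0,0.5],[0,0,0,0,0,0,0.5]]]'; python3 -m jog '[[[0,0,-0.007,0,0,0,0.5],[0,0,-0.0065,0,0,0,0.5],[0,0,0,0,0,0,0.5]]]'
```

```text
t: 17.85
eef_pos: [0.596, -0.1533, 0.0743]
ee_rot: [-3.139, -0.003, 2.467]
force: [0.6, 0.5, -0.1]
width: 0.0438
t: 18.23
eef_pos: [0.5967, -0.153, 0.0621]
ee_rot: [-3.141, -0.0, 2.468]
force: [-0.4, -0.2, 0.4]
width: 0.0442
```

```bash
python3 -m jog '[[[0,0,0,0,0,0,0.3],[0,0,0,0,0,0,0.1],[0,0,0,0,0,0,0],[0,0,0,0,0,0,0]]]' 8; python3 look.py q
```

```text
t: 18.73
eef_pos: [0.5972, -0.1529, 0.0627]
ee_rot: [3.141, 0.001, 2.469]
force: [0.8, -0.0, 0.9]
width: 0.0138
[ 0.59721882 -0.15293232  0.06267072] [3.14126269e+00 4.97960747e-04 2.46870588e+00] 0.01383053737495741 [ 0.40102636 -0.74809505  0.60784813]
scene [181 213]
top [287 159]
```

View pics/q_scene.png

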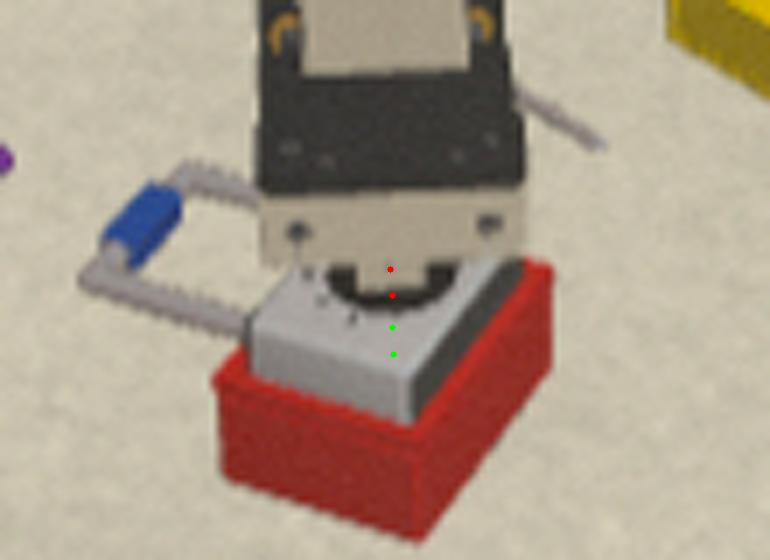

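The jaws hold the grip bar (width 13.8 mm), with the near finger at (392,275) in front of the dial. I'll turn clockwise 30°.

```bash
python3 -m jog '[[[0,0,0,0,0,-0.09,0],[0,0,0,0,0,-0.09,0],[0,0,0,0,0,-0.09,0],[0,0,0,0,0,-0.09,0],[0,0,0,0,0,-0.09,0],[0,0,0,0,0,-0.08,0],[0,0,0,0,0,0,0],[0,0,0,0,0,0,0]]]'; python3 -m jog '[[[0,0,0,0,0,0,0.3],[0,0,0,0,0,0,0.5],[0,0,0,0,0,0,0.5],[0,0,0.03,0,0,0,0.5],[0,0,0.04,0,0,0,0.5],[0,0,0.04,0,0,0,0.5],[0,0,0,0,0,0,0.5]]]';  python3 look.py r
python3 - <<'E'
from h import *
import cv2
c=cams()
cv2.imwrite('pics/r2.png',cv2.resize(c['scene'][2][215:295,180:280,::-1],None,fx=7,fy=7,interpolation=cv2.INTER_CUBIC))
cv2.imwrite('pics/r3.png',cv2.resize(c['top'][2][175:250,305:385,::-1],None,fx=7,fy=7,interpolation=cv2.INTER_CUBIC))
E
```

```text
t: 19.82
eef_pos: [0.597, -0.1528, 0.0626]
ee_rot: [3.141, -0.0, 1.94]
force: [-0.2, 1.4, 2.0]
width: 0.0137
t: 20.7
eef_pos: [0.599, -0.1532, 0.1763]
ee_rot: [3.136, 0.003, 1.939]
force: [-0.3, 0.2, -0.1]
width: 0.044
[ 0.59685558 -0.15283134  0.17265927] [ 3.14072668e+00 -7.24480301e-05  1.93855134e+00] 0.04367252475316062 [-0.8296694  -0.19686587 -0.22563697]
scene [180 173]
top [292 150]
```

View pics/r2.png

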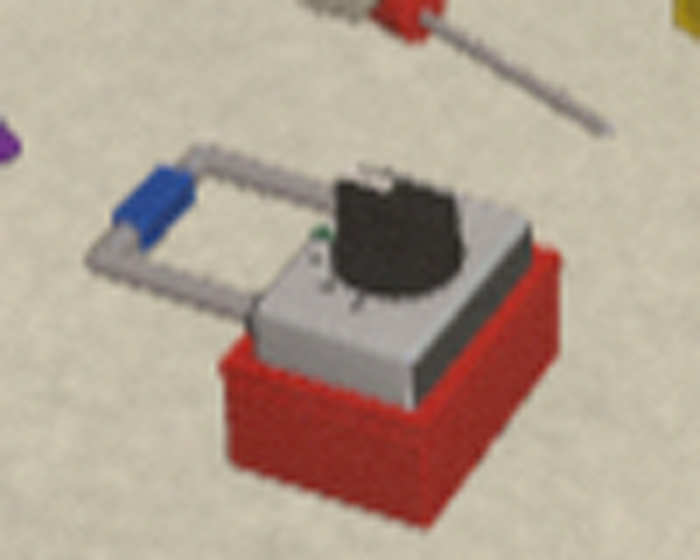

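View pics/r3.png

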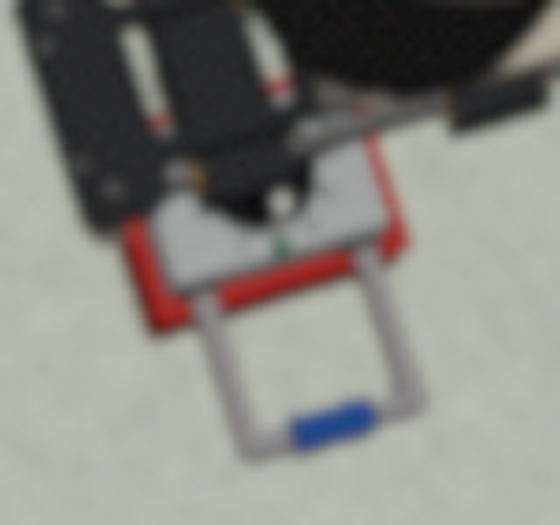

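Run:
```python
from h import *
c=cams();S,T=c['scene'],c['top']
s=lambda u,v:np.array([180+(u+.5)/7-.5,215+(v+.5)/7-.5]);t=lambda u,v:np.array([305+(u+.5)/7-.5,175+(v+.5)/7-.5])
ax=np.array([.5974,-.1533])
for p in(atz(T,t(282,213),.095),atz(S,s(360,172),.095),atz(S,s(392,186),.095)):
    d=p[:2]-ax;print(p,np.hypot(*d),np.degrees(np.arctan2(d[1],d[0]))%360-201.4)
print(tri([S,T],[s(153,207),t(334,423)]))
```

```text
[ 0.57645403 -0.15822004  0.095     ] 0.021516053074434955 -8.1813243317076
[ 0.58241952 -0.15536042  0.095     ] 0.01512151645014454 -13.568657181199086
[ 0.59495869 -0.15253072  0.095     ] 0.002559643209967445 -38.8900475168424
(array([ 0.50905864, -0.1854163 ,  0.05395096]), np.float64(0.013140857083641322))
```

```bash
python3 -m jog '[[[-0.0097,-0.0037,0,0,0,0.173,0.45],[-0.0097,-0.0037,0,0,0,0.173,0.45],[-0.0097,-0.0037,0,0,0,0.173,0.45],[-0.0097,-0.0037,0,0,0,0.173,0.45],[-0.0097,-0.0037,0,0,0,0.173,0.45],[-0.0097,-0.0037,0,0,0,0.173,0.45],[-0.0097,-0.0037,0,0,0,0.173,0.45],[-0.0097,-0.0037,0,0,0,0.173,0.45],[-0.0097,-0.0037,0,0,0,0.173,0.45],[0,0,0,0,0,0,0.45],[0,0,0,0,0,0,0.45]]]'
python3 look.py s
python3 - <<'E'
from h import *
import cv2
c=cams()
cv2.imwrite('pics/s2.png',cv2.resize(c['scene'][2][225:285,190:270,::-1],None,fx=9,fy=9,interpolation=cv2.INTER_CUBIC))
cv2.imwrite('pics/s3.png',cv2.resize(c['top'][2][175:250,305:385,::-1],None,fx=7,fy=7,interpolation=cv2.INTER_CUBIC))
E
```

```text
t: 22.38
eef_pos: [0.5098, -0.1862, 0.1722]
ee_rot: [3.142, -0.0, -2.791]
force: [0.4, -0.3, -0.9]
width: 0.0392
[ 0.5099318  -0.18611186  0.17223903] [ 3.14152738e+00 -2.76959999e-04 -2.78994635e+00] 0.039221539511290926 [-0.46407458 -0.13965846  0.81160696]
scene [143 163]
top [305 187]
```

View pics/s2.png

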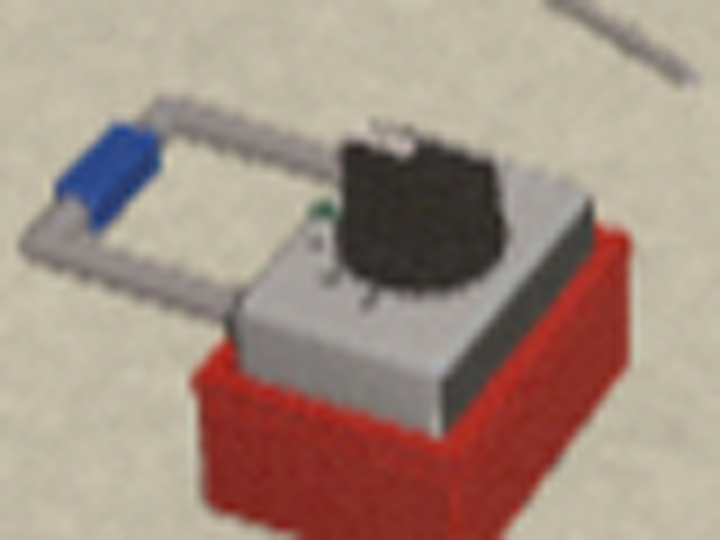

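View pics/s3.png

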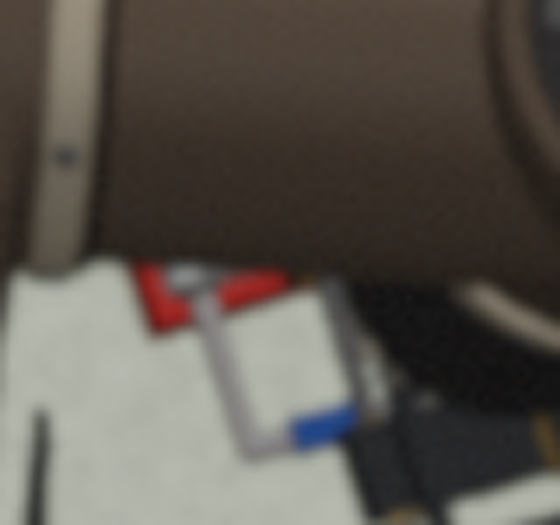

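The pointer (410,150)→(352,130) now runs parallel to the shackle legs and to the green mark (322,210), so the dial is at the mark. Next I'll descend over the blue grip in two stages.

```bash
python3 -m jog '[[[-0.0003,-0.0003,-0.03,0,0,0,0.45],[0,0,-0.04,0,0,0,0.45],[0,0,-0.035,0,0,0,0.45],[0,0,0,0,0,0,0.45],[0,0,0,0,0,0,0.45]]]' 8
python3 - <<'E'
from h import *
import cv2
c=cams()
cv2.imwrite('pics/t2.png',cv2.resize(c['scene'][2][205:285,160:270,::-1],None,fx=7,fy=7,interpolation=cv2.INTER_CUBIC))
cv2.imwrite('pics/t3.png',cv2.resize(c['top'][2][175:260,305:395,::-1],None,fx=7,fy=7,interpolation=cv2.INTER_CUBIC))
E
```

```text
t: 23.2
eef_pos: [0.5103, -0.1867, 0.0686]
ee_rot: [-3.141, 0.001, -2.787]
force: [0.7, -0.9, 0.2]
width: 0.0396
```

View pics/t2.png

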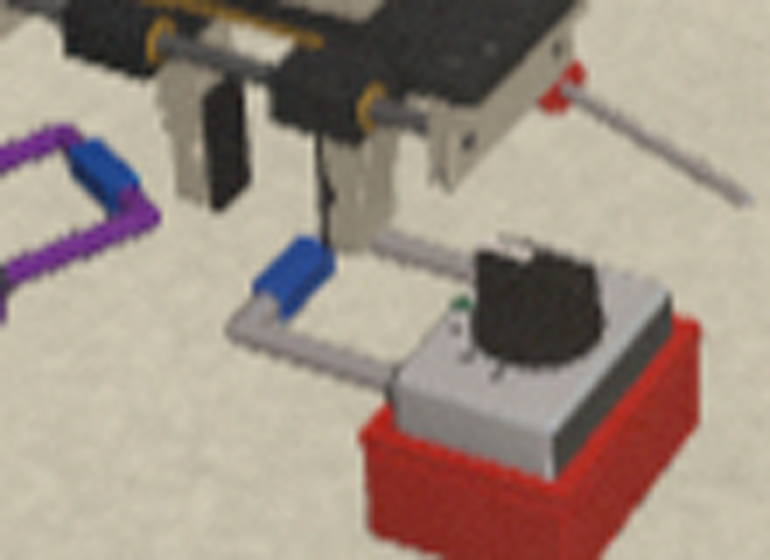

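View pics/t3.png

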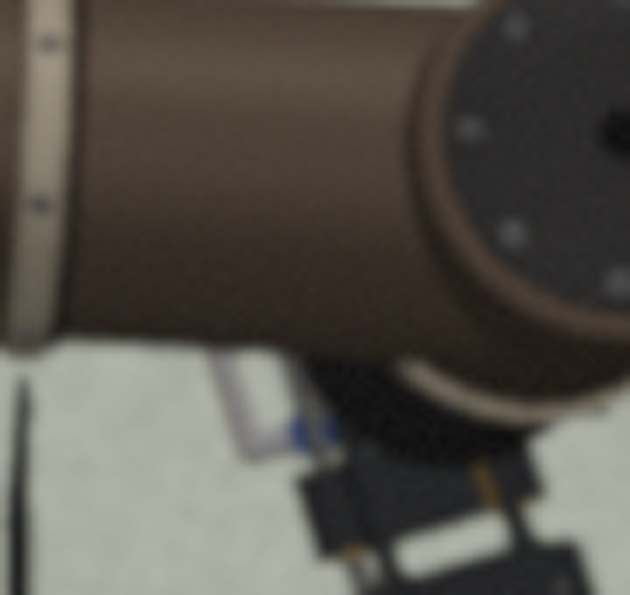

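Run:
```python
from h import *
c=cams();S=c['scene']
px=np.array([179+205/7-.5,282+300/7-.5])
for z in(.03,.04,.05,.06,.066,.07,.08):print(z,atz(S,px,z))
# current: bracket bottom (445,187) in t2
px=np.array([160+445/7-.5,205+187/7-.5])
a=np.deg2rad(20.3);x=np.array([np.cos(a),np.sin(a)]);y=np.array([-x[1],x[0]])
for z in(.12,.13,.14,.147,.155):
  p=atz(S,px,z);d=p[:2]-[.5103,-.1867];print(z,'rel tip z',z-.081,d@x,d@y)
```

```text
0.03 [ 0.70115094 -0.31921534  0.03      ]
0.04 [ 0.70896325 -0.32471259  0.04      ]
0.05 [ 0.71677557 -0.33020983  0.05      ]
0.06 [ 0.72458788 -0.33570708  0.06      ]
0.066 [ 0.72927527 -0.33900542  0.066     ]
0.07 [ 0.73240019 -0.34120432  0.07      ]
0.08 [ 0.7402125  -0.34670157  0.08      ]
0.12 rel tip z 0.03899999999999999 0.06515536408557435 -0.006402850601983658
0.13 rel tip z 0.049 0.07216997905827231 -0.0177537435792223
0.14 rel tip z 0.05900000000000001 0.07918459403097035 -0.029104636556461082
0.147 rel tip z 0.06599999999999999 0.08409482451185889 -0.037050261640528125
0.155 rel tip z 0.074 0.08970651649001715 -0.046130976022319164
```

The alignment is right: once corrected for the pad's near edge, the tip midpoint (289,276) falls on the sleeve centre (292,277). The gripper body stays about 7 mm above the dial. Going down and closing.

```bash
python3 -m jog '[[[-0.0005,0,-0.02,0,0,0,0.45],[0,0,-0.016,0,0,0,0.45],[0,0,-0.0085,0,0,0,0.45],[0,0,0,0,0,0,0.45],[0,0,0,0,0,0,0.45]]]'
```

```text
t: 24.02
eef_pos: [0.5092, -0.1866, 0.0233]
ee_rot: [-3.141, 0.0, -2.787]
force: [0.3, 0.8, 1.1]
width: 0.0396
```

```bash
python3 -m jog '[[[0,0,0,0,0,0,0.3],[0,0,0,0,0,0,0.15],[0,0,0,0,0,0,0],[0,0,0,0,0,0,0],[0,0,0,0,0,0,0]]]' 60; python3 look.py u
```

```text
t: 24.65
eef_pos: [0.5091, -0.1865, 0.0231]
ee_rot: [-3.141, 0.0, -2.788]
force: [0.9, -0.2, 0.4]
width: 0.0136
[ 0.50907567 -0.18653021  0.02307524] [-3.14139761e+00  3.90490337e-04 -2.78748135e+00] 0.013331385331192934 [ 0.25626419 -0.38285763  1.37282884]
scene [147 215]
top [296 197]
```

View pics/u_scene.png

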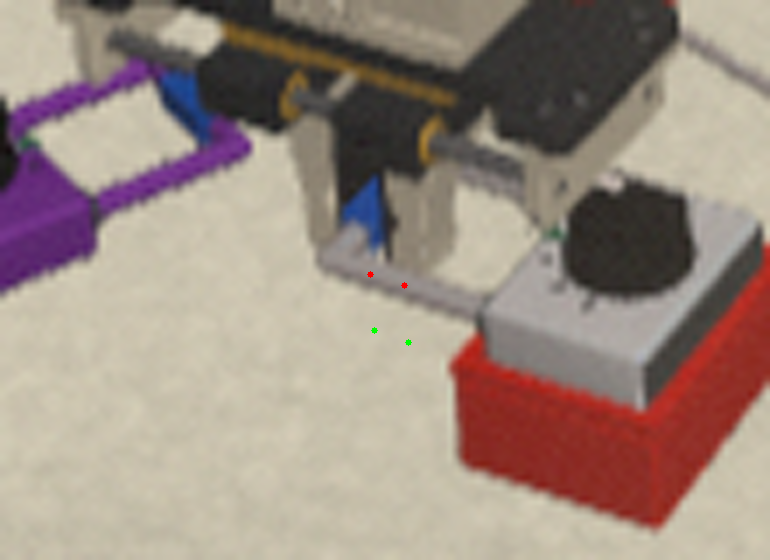

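```bash
python3 - <<'E'
from h import *
c=cams();T=c['top']
for p in[(342,278),(340,303),(367,279),(391,281)]:print(p,atz(T,p,.02))
E
python3 -m jog '[[[-0.0047,-0.00175,0,0,0,0,0],[-0.0047,-0.00175,0,0,0,0,0],[-0.0047,-0.00175,0,0,0,0,0],[0,0,0,0,0,0,0]]]'
```

```text
(342, 278) [ 0.40162637 -0.16844997  0.02      ]
(340, 303) [ 0.33847683 -0.16627338  0.02      ]
(367, 279) [ 0.40367608 -0.2322813   0.02      ]
(391, 281) [ 0.40300665 -0.29356749  0.02      ]
t: 25.35
eef_pos: [0.4939, -0.1921, 0.023]
ee_rot: [3.141, -0.001, -2.788]
force: [-0.8, -1.0, 1.0]
width: 0.0134
```

```bash
python3 -m jog '[[[-0.0035,-0.0013,0,0,0,0,0],[-0.0035,-0.0013,0,0,0,0,0],[-0.0019,-0.0007,0,0,0,0,0],[0,0,0,0,0,0,0],[0,0,0,0,0,0,0]]]'; python3 look.py v
```

```text
t: 25.98
eef_pos: [0.4871, -0.195, 0.0232]
ee_rot: [-3.141, 0.002, -2.787]
force: [5.5, -0.1, -1.6]
width: 0.0134
[ 0.4870828  -0.19503785  0.02318637] [-3.14066733e+00  1.94037020e-03 -2.78693676e+00] 0.013509170443935167 [ 5.36547518  1.28324251 -1.4457842 ]
scene [138 212]
top [299 205]
```

View pics/v_scene.png

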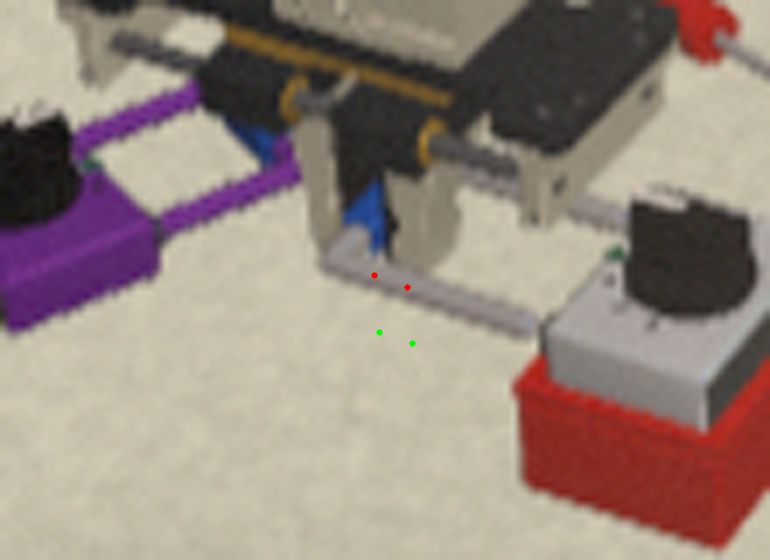

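```bash
python3 -m jog '[[[-0.0014,-0.0005,0,0,0,0,0],[0,0,0,0,0,0,0],[0,0,0,0,0,0,0]]]'
```

```text
t: 26.45
eef_pos: [0.4871, -0.1953, 0.0234]
ee_rot: [-3.14, 0.004, -2.786]
force: [8.9, 1.0, -3.2]
width: 0.0134
```

Hard stop: the TCP no longer advances and the force is up to 9 N, so the shackle is fully open. I'll relax the pull and lift.

```bash
python3 -m jog '[[[0.0022,0.0008,0,0,0,0,0],[0,0,0.005,0,0,0,0],[0,0,0.008,0,0,0,0],[0,0,0.008,0,0,0,0],[0,0,0.008,0,0,0,0],[0,0,0.01,0,0,0,0],[0,0,0,0,0,0,0]]]' 60; python3 look.py w
```

```text
t: 27.32
eef_pos: [0.4872, -0.1949, 0.063]
ee_rot: [-3.141, 0.002, -2.788]
force: [-0.0, -0.3, -3.1]
width: 0.0134
[ 0.48648781 -0.19474224  0.0620336 ] [ 3.14153158e+00  2.16057026e-04 -2.78777271e+00] 0.013439915623429022 [ 0.54044942 -0.72367696 -3.42397693]
scene [137 199]
top [301 204]
```

View pics/w_scene.png

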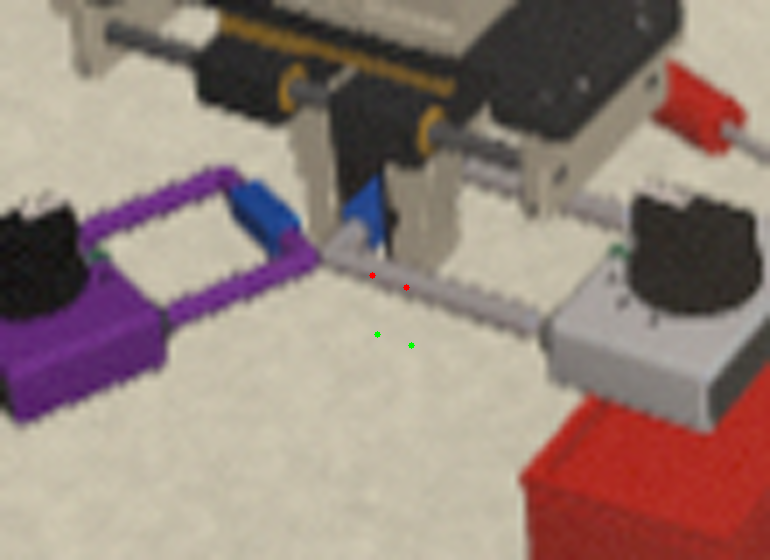

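Lifted level, with 3.1 N weight on the wrist. I'll raise it further, then shift over the tray.

```bash
python3 -m jog '[[[0,0,0.015,0,0,0,0],[0,0,0.025,0,0,0,0],[0,0,0.03,0,0,0,0],[0,0,0.03,0,0,0,0],[0,0,0.015,0,0,0,0],[0,0.012,0,0,0,0,0],[0,0.025,0,0,0,0,0],[0,0.032,0,0,0,0,0],[0,0.034,0,0,0,0,0],[0,0.034,0,0,0,0,0],[0,0.034,0,0,0,0,0],[0,0.034,0,0,0,0,0],[0,0.034,0,0,0,0,0],[0,0.032,0,0,0,0,0],[0,0.022,0,0,0,0,0],[0,0.012,0,0,0,0,0],[0,0,0,0,0,0,0],[0,0,0,0,0,0,0],[0,0,0,0,0,0,0],[0,0,0,0,0,0,0]]]' 60; python3 look.py x
python3 - <<'E'
from h import *
import cv2
c=cams()
for n in('scene','top'): cv2.imwrite(f'pics/xf_{n}.png',c[n][2][:,:,::-1])
E
```

```text
t: 29.92
eef_pos: [0.4866, 0.1097, 0.177]
ee_rot: [3.142, 0.0, -2.788]
force: [0.4, 0.4, -3.0]
width: 0.0135
[0.48667012 0.10990377 0.17704324] [ 3.14152590e+00  2.08132899e-04 -2.78822488e+00] 0.013432092028164876 [ 0.85481204 -0.47274899 -3.37125615]
scene [231 114]
top [176 188]
```

View pics/xf_scene.png

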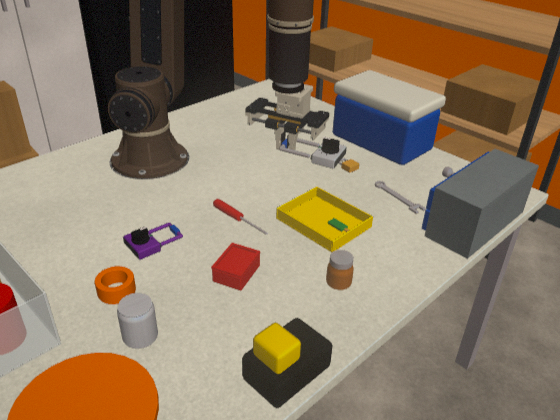

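View pics/xf_top.png

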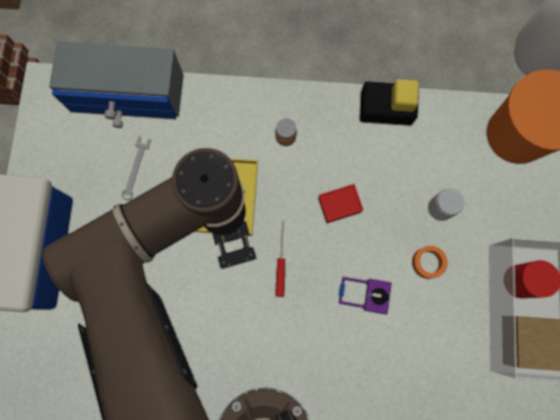

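Run:
```python
from h import *
import cv2
c=cams();S=c['scene']
im=cv2.resize(S[2][110:180,265:365,::-1],None,fx=7,fy=7,interpolation=cv2.INTER_CUBIC)
for p,col in(([.595,.150,.208],(0,0,255)),([.595,.150,.221],(0,255,0)),([.4867,.11,.208],(255,0,255))):
    u=(proj(S,p)-[265,110]+.5)*7;print(u);cv2.circle(im,(int(u[0]),int(u[1])),4,col,-1)
cv2.imwrite('pics/y.png',im)
```

```text
[448.91148626 307.61397995]
[451.78634018 274.68042282]
[149.93179295 234.74402091]
```

View pics/y.png

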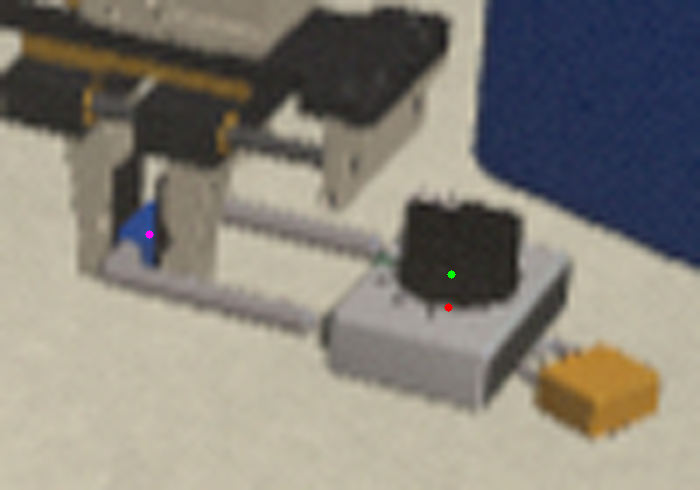

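The predicted body centre (449,308) and sleeve (150,235) land on the lock and blue grip in the picture. The lock is level and the shackle is open. Handing in.

```bash
python3 -c "
from station import monitor,job_done
s=monitor.get_state();print(s['t'],s['eef_pos'],s['width'],max(abs(x) for x in s['qd']));print(job_done())"
```

```text
30.225 [0.48665381 0.11014994 0.1770178 ] 0.013581854226432644 0.0018586097299938035
the job is handed in; nothing more can be done
None
```

The open lock was handed in at 30.2 s, held still over the middle of the yellow tray by its blue grip. The hand-in reported no verdict.

**What I did:**
- I turned the dial one click clockwise to the green mark.
- I pulled the shackle to its stop with the lock still in the holder. It moved about 23.6 mm, then stopped dead while the force rose to 9 N.
- I lifted the lock by the blue grip, gripping at 60 N, and carried it over the tray.

**Last checks:**
- **Position:** the lock centre is at about (0.595, 0.150) m, against a measured tray centre of (0.595, 0.150).
- **Height:** the lock and blue grip are about 0.21 m above the table.
- **Grip:** the fingers are 13.5 mm apart on the 14 mm sleeve, with about 3 N of weight on the wrist. The joints are still.
- **Scene:** in the last pictures the other things looked to be where they started.

**What disagreed:**
- **Fingertip height:** the tips really stand about 12 mm above the reported TCP, not 25 mm below it. My first try at the dial therefore closed on air. I found the 37 mm offset by touching bare table (up to about 26 N) and corrected every later height for it.
- **Dial angle:** after the click, a rough pixel reading put the pointer 7–13° past the mark. A closer view showed it parallel to the shackle legs, and the shackle drew out freely, which it only does with the dial at 0.

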